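# Pull up the last bolt of a pressure filter holder with the ratchet

### The arm

A 6-joint arm with a two-finger parallel gripper is mounted at the origin on the work surface. World frame = base frame: x ahead of the robot, y to its left, z up, the work surface at z = 0. Lengths are in mm, angles in rad, forces in N, time in s.
With the tool pointing down it reaches from about 350 to 775 mm from the base axis. Payload 7.3 kg.
Tool frame: the origin (TCP) lies at the very end of the fingers, on their centre line; the grasp point (between the pads) lies 19 mm behind it; z points along the fingers, y is the direction in which the jaws open and shut (so a half turn about z gives the same grasp; the last joint's range is limited). The gripper opens to 92 mm and grips with 3 to 60 N. Pads are 19 mm wide; open, the fingers measure 130 mm over their backs; the gripper's body (75 mm by 190 mm) begins 47 mm behind the grasp point.
Start: joints at [1.003, 0.342, 1.524, -0, 1.275, -0.146], TCP at [214.925, 479.012, 226.741] pointing down, gripper open.
Joint ranges: [-2.53, 2.53], [-0.77, 2.02], [0.04, 2.7], [-1, 4.14], [0.28, 2.66], [-3.11, 3.11]. Speed limits (rad/s): [2.57, 2.57, 3.14, 3.14, 3.14, 3.14].

### API

Orientations are given as a unit quaternion [x, y, z, w].
In Python, from station import get_state, get_image, job_done, silhouettes gives the robot as it stands. The module is installed in compiled form; this text tells all that it offers.
- The arm moves only by the tool drive_tool, never from a script. Its argument "commands" is a list that holds one entry, the list of rows, each a list of 7 numbers: the finger opening in cm, from 0 to 9.18, then the shift along the tool's x, y, z in cm, then the turn, a rotation vector about the tool's x, y, z in rad. A call has 1 to 5 rows; each row is the pose to reach, as a shift and turn from the pose commanded when the call began, along the tool's axes at that moment; what a row does not reach only later rows make up. A row lasts 1/12 s, in which the tool goes at most 41.7 mm and 7.16 degrees, less where a joint would pass 70% of its speed; a pose out of reach is approached as far as the arm can. A call with a gripper value outside its range is refused whole. The fingers move at their own pace and stop on an object; "grip_force" is the grip in N (left out, the last holds). Time passes only in rows, so rows that repeat a pose let the fingers close. It gives the time, the measured TCP pose, the force and the opening at its end, in the units of the state.
- get_state(): the state, without advancing time (a new reading comes with each control period).
- get_image(name): name is "scene" or "side" or "wrist"; returns a dict with "pixels" (384x512x3 uint8, blue, green, red), "fx", "fy", "cx", "cy" (pixels), "R" (3x3) and "t" (3): a world point X has camera coordinates R X + t. Camera axes: x right, y down, z forward; pixel columns grow to the right and rows downward; lengths in mm; the calibration is good to about 2 mm. A picture is of the moment at which its call begins. There is no depth.
- job_done(): hands the job in, once; it reports no verdict.
Trained networks look in the newest picture that a camera, given by its name, has taken for a name from the list of things; names that differ only in an ending like _2 or _b are one class to them, and where a whole thing is asked for, a point or a joint stands for the part that bears it (a point fixed in the world has none). Each returns a list of dicts, best first, with "confidence" (0 to 1); they miss things now and then, are a little off and sometimes report something else, mostly with a low value. They report only what shows in the picture. A call takes as long as a camera call. They do not tell look-alikes from the thing itself.
- silhouettes(camera, target): "region" (384x512 bool, what is visible of it) and "position" ([column, row] in pixels, amid what is visible of it).
The state is a dict: "t": time; "q": joint angles; "qd": joint speeds; "effort": joint torques, N m; "tool_pos": TCP position; "ee_rot": TCP orientation; "force": force on the tool from outside, world axes, zero at the start; "torque": the same for the moment, N m; "gripper_width": finger opening in mm.
Only numpy, scipy, OpenCV 4.12 (cv2) and the standard library are available. Lean on these libraries where they do the work, as an engineer would, in place of code of your own. Each camera call takes 0.05 s, during which the arm holds its last target. There are 200 camera calls.

### The job

The filter holder's one bolt without a blue paint dot is still slack. Take the ratchet from its stand, set its socket squarely and fully down over that bolt head, and swing the handle back and forth to tighten it clockwise until it pulls up firm on the O-ring; stop there, for the O-ring must not be crushed, and never press hard on the bolt head or touch the holder with the fingers. Then put the ratchet back on its stand as it was and let go, leaving the bottle, the beaker and the spare sockets where they stand.

Things in the scene. Friction and masses are not known exactly. Their poses are not given: they have to be found in the camera images.
- ratchet_grip (a point): Ratchet wrench, 0.38 kg: steel head 44 mm wide, red handle 22 mm wide and 20 mm high from 60 to 180 mm off the socket's axis, dark socket under the head. This point: on the handle, half-way up, 95 mm from the socket's axis, 49 mm above the socket's mouth. x axis: from the socket's axis along the handle; z up. At the start it stands level on its stand.
- ratchet_socket (a point): Centre of the socket's open mouth, its underside; x along the handle, z up. Socket 36 mm wide; hexagon inside 25.2 mm across flats, 17 mm deep, bevelled mouth. It drives clockwise seen from above; swung anticlockwise it clicks back freely, 16 teeth of 22.5 degrees. With the play about 25 to 40 degrees of each clockwise stroke are lost before it bites.
- bolt_top (a point): Centre of the top of the slack bolt's head: upright hexagon, 24 mm across flats, 27.7 over corners, 14 mm high, top edge bevelled 2 mm; the plate is 15.5 mm below this point. The only one of six bolts with no blue dot. x axis: to a corner. How the socket's own hexagon stands is not known: landing on the corners it stops 4 to 8 mm down; turned clockwise under a light press it drops to 15 mm.
- bolt (a joint): Run-down of the slack bolt, rad, growing clockwise (tightening). Negative: slack; it turns against a thread friction of about 0.45 N m (5 N square to the handle at ratchet_grip) and stays where it is left. 0: run right down, touching the O-ring; beyond that only joint oring moves.
- oring (a joint): How far the bolt has been pulled up into the O-ring, rad past first touch. 0 until the bolt is run down. It starts to give at 0.7 N m and needs 6 N m more per rad: 0.03 (firm) is 0.9 N m, 9 N square to the handle at ratchet_grip; 0.15 (crushed) is 1.6 N m, 17 N. 0.05 to 0.1 is a good job. It stays when the handle is let off.
- bolt_edge: The bevelled top edge of the slack bolt's head, turning with it; origin at the underside of the head, 14 mm below bolt_top. The socket lands on it when its hexagon is not in line or off centre; 4 to 8 N is enough to feel it.
- holder: Steel filter holder, fixed: plates 200 mm across on three legs, top face 83 mm above the table; six bolts on a circle of 86 mm radius; gauge to 230 mm high in the middle. Origin: centre of its foot. The slack bolt is on its -x side; outward is centre to bolt. Two valves, 32 mm wide, 72 mm above the plate, 28 degrees either side of it, leave the handle 60 degrees of swing each way from outward.
- stand_post (a point): Black tool stand, fixed: this point is the foot of its steel post (14 mm thick, 15 mm high) on the stand's base, 10 mm above the table. The ratchet sits with its socket over the post, mouth on the base, handle along the stand's x axis in a fork 165 mm from the post (33 mm wide, its floor 38.5 mm above the base, flared cheeks 14 mm higher). Two spare sockets stand on pegs beside it.
- bottle: Amber bottle, 60 mm wide, 130 mm high, loose, standing to the left of the holder. Origin: centre of its underside. Leave it alone.
- beaker: Clear beaker, 68 mm wide, 85 mm high, loose, standing to the left of the holder. Origin: centre of its underside. Leave it alone.
- socket_a_mid (a point): Spare socket, 24 mm wide, 30 mm high, loose on a peg of the stand, 55 mm beside the ratchet's line. This point: its centre. Leave it alone.
- socket_b_mid (a point): Spare socket, 27 mm wide, 30 mm high, loose on the other peg of the stand. This point: its centre. Leave it alone.
There are look-alikes about, which are no part of the job. What is shaped like the holder but pink or red is not meant.

How it is judged:
By the outcome, as a careful person would: the job done as asked, in the order asked, and still so for the second after the job is handed in, with the robot touching nothing.
It also fails if it takes over 72 s, if anything falls off the work surface, if the arm or the gripper's body presses on something with over 40 N, if the wrist force passes 120 N, or if a joint passes its speed limit or range.

## Working session

There is one attempt and no reset: what is moved stays moved. The work goes in short steps, Python scripts to look and compute and a tool call to move; the robot and the scene stay as the last step left them, time stands still between calls to the robot, and variables do not carry over. Pictures are saved under pics/ and viewed, about 8 in all and at most 12, crops included, and the job is handed in when it is done.

Besides the shell and the picture viewer there is one more tool, called after "Request:" as a command line: name --argument value ..., lists and objects as JSON in quotes. drive_tool: Moves the arm, as the interface text tells. Its arguments: {"type":"object","properties":{"commands":{"type":"array","items":{"type":"array","items":{"type":"array","items":{"type":"number"}}}},"grip_force":{"type":"number"}},"required":["commands"]}

```bash
mkdir -p pics; python3 - <<'E'
from station import *
import cv2,numpy as np
s=get_state();print({k:np.round(v,3).tolist() for k,v in s.items()})
for n in["scene","side"]:
    im=get_image(n);cv2.imwrite(f"pics/{n}0.png",im["pixels"]);print(n,im["fx"],im["cx"],im["cy"],np.round(im["R"],3).tolist(),np.round(im["t"],1).tolist(), (-im["R"].T@im["t"]).round())
    for t in["ratchet_grip","holder","bolt_edge","bottle","socket_a_mid"]:
        print(t,[(round(d["confidence"],2),np.round(d["position"]).tolist(),int(d["region"].sum())) for d in silhouettes(n,t)])
E
python3 -c "
import cv2,numpy as np
a=cv2.imread('pics/scene0.png');cv2.imwrite('pics/a.png',cv2.resize(a,(800,600),interpolation=cv2.INTER_CUBIC))
a=cv2.imread('pics/side0.png');cv2.imwrite('pics/b.png',cv2.resize(a,(800,600),interpolation=cv2.INTER_CUBIC))"
```

```text
{'t': 0.0, 'q': [1.003, 0.343, 1.525, 0.0, 1.275, -0.146], 'qd': [0.001, 0.001, -0.001, -0.001, -0.002, -0.002], 'effort': [0.001, -43.123, -24.423, 0.072, 0.056, -0.0], 'tool_pos': [214.684, 478.649, 226.026], 'ee_rot': [0.209, 0.978, -0.001, -0.0], 'force': [-0.065, -0.006, 0.218], 'torque': [0.015, -0.017, 0.017], 'gripper_width': 92.103}
scene 477.3248529538741 259.83216938759966 193.3175550956177 [[0.889, 0.458, -0.015], [0.306, -0.618, -0.724], [-0.34, 0.639, -0.69]] [-383.8, -92.1, 1313.5] [ 817. -721.  834.]
ratchet_grip [(0.65, [235.0, 313.0], 1584)]
holder [(0.82, [95.0, 232.0], 7404), (0.63, [351.0, 219.0], 6769), (0.55, [258.0, 130.0], 3918), (0.51, [223.0, 340.0], 5539)]
bolt_edge []
bottle [(0.95, [381.0, 138.0], 899)]
socket_a_mid [(0.55, [265.0, 365.0], 234)]
side 349.6069804444953 259.1974352241135 192.76722881307555 [[0.848, -0.53, 0.011], [-0.387, -0.633, -0.671], [0.362, 0.565, -0.742]] [-369.5, 218.0, 901.0] [  71. -566.  818.]
ratchet_grip [(0.59, [357.0, 262.0], 866)]
holder [(0.93, [235.0, 323.0], 7146), (0.92, [191.0, 164.0], 3348), (0.67, [358.0, 262.0], 891), (0.63, [323.0, 167.0], 3153)]
bolt_edge [(0.26, [396.0, 263.0], 103)]
bottle [(0.61, [256.0, 117.0], 440), (0.21, [310.0, 178.0], 53)]
socket_a_mid [(0.75, [308.0, 180.0], 54), (0.65, [396.0, 265.0], 86)]
```

View pics/a.png

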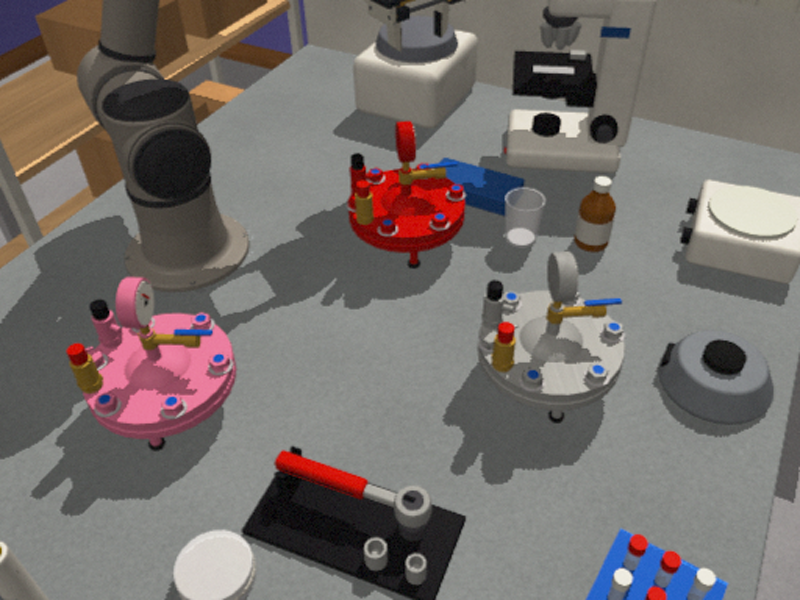

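View pics/b.png

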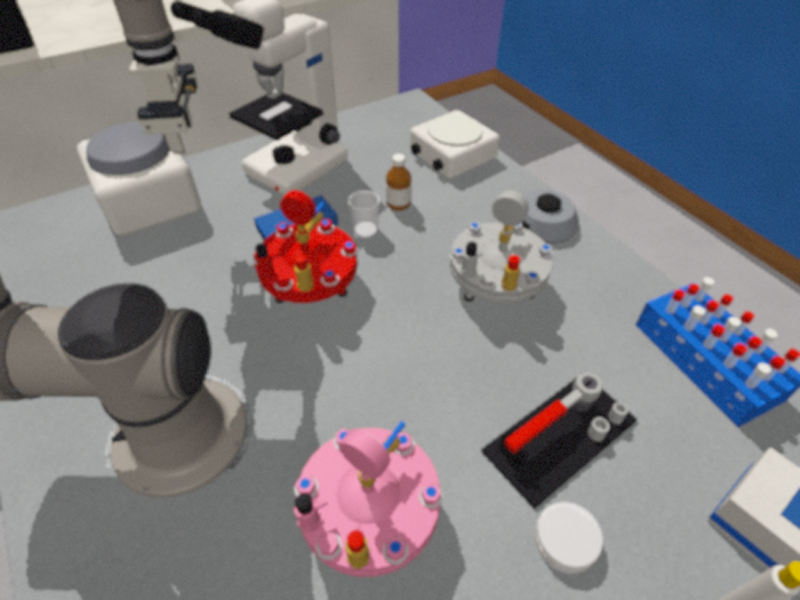

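Grey holder: scene (550,345), side (500,260), fits. The pink one at scene (160,370) and the red one at (407,205) are look-alikes. The two grey valves at scene (494,305) and (503,345) flank the slack bolt. The ratchet lies at scene (345,480), side (555,415). Next I'll triangulate and crop in.

```bash
cat > h.py <<'E'
from station import *
import cv2,numpy as np
from scipy.spatial.transform import Rotation as Ro
def ray(im,p):
    d=im["R"].T@np.array([(p[0]-im["cx"])/im["fx"],(p[1]-im["cy"])/im["fy"],1]);return -im["R"].T@im["t"],d/np.linalg.norm(d)
def plane(im,p,z):
    o,d=ray(im,p);return o+d*(z-o[2])/d[2]
def tri(a,p,b,q):
    o,d=ray(a,p);o2,d2=ray(b,q);k=np.linalg.lstsq(np.c_[d,-d2],o2-o,rcond=None)[0]
    x,y=o+d*k[0],o2+d2*k[1];return (x+y)/2,np.linalg.norm(x-y)
def proj(im,X):
    c=im["R"]@np.asarray(X,float)+im["t"];return np.array([im["fx"]*c[0]/c[2]+im["cx"],im["fy"]*c[1]/c[2]+im["cy"]])
def crop(im,c,w,name,f=5):
    x,y=int(c[0]-w[0]/2),int(c[1]-w[1]/2);x=max(x,0);y=max(y,0)
    cv2.imwrite("pics/"+name,cv2.resize(im["pixels"][y:y+w[1],x:x+w[0]],None,fx=f,fy=f,interpolation=cv2.INTER_CUBIC));print(name,"origin",x,y,"f",f)
E
python3 - <<'E'
from h import *
k=1.5625
S=get_image("scene");D=get_image("side")
def P(n,s,d): r=tri(S,np.array(s)/k,D,np.array(d)/k);print(n,r[0].round(1),round(r[1],1))
P("head",(412,503),(588,385));P("hend",(280,460),(510,441));P("redvalve",(507,330),(514,260));P("blkvalve",(494,290),(472,246))
# bolt heads in side view on z=98
for p in[(475,230),(545,250),(532,277)]:print("side",plane(D,np.array(p)/k,98).round(1))
for p in[(512,299),(614,328),(598,372),(533,377)]:print("scene",plane(S,np.array(p)/k,98).round(1))
crop(S,np.array((550,330))/k,(110,110),"s1.png",4);crop(D,np.array((500,250))/k,(80,110),"d1.png",4)
a=cv2.imread("pics/s1.png");b=cv2.imread("pics/d1.png");cv2.imwrite("pics/c.png",np.hstack([a,b]))
E
```

```text
head [ 598.4 -306.2   63.5] 0.1
hend [ 424.7 -320.1   60.2] 7.5
redvalve [617.4 -73.2 147.3] 0.4
blkvalve [573.6  -7.8 147.9] 5.0
side [646.7  72.7  98. ]
side [727.7 -46.3  98. ]
side [656.9 -89.7  98. ]
scene [586.6  34.   98. ]
scene [732.8  41.9  98. ]
scene [736.5 -45.3  98. ]
scene [664.4 -90.9  98. ]
s1.png origin 297 156 f 4
d1.png origin 280 105 f 4
```

View pics/c.png

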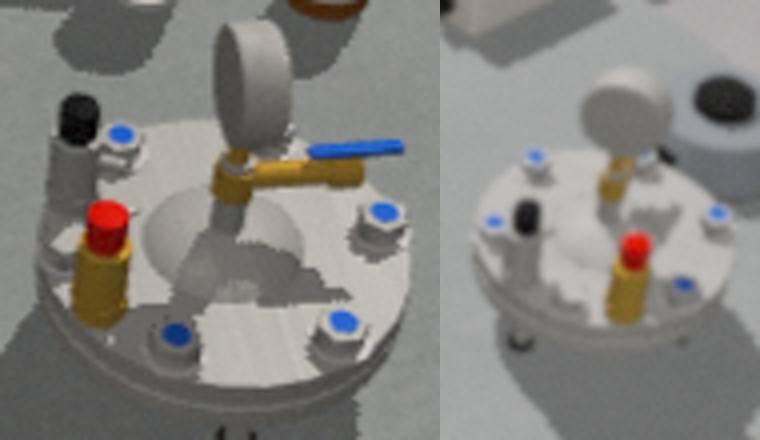

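The crop shows the grey holder. Blue dots are on every visible bolt, and the slack bolt between the black and red valves shows no blue: scene crop (60,250), half hidden. Next I'll fit the bolt circle.

```bash
python3 - <<'E'
from h import *
from scipy.optimize import least_squares
S=get_image("scene");D=get_image("side")
s=[(297+x/4,156+y/4) for x,y in[(120,135),(383,213),(343,322),(176,335)]]
d=[(280+x/4,105+y/4) for x,y in[(95,157),(54,222),(278,214),(243,286)]]
Z=98.5
ps=np.array([plane(S,p,Z)[:2] for p in s]);pd=np.array([plane(D,p,Z)[:2] for p in d])
print(ps.round(1).tolist(),pd.round(1).tolist())
def f(v,pts):
    r=pts-v[:2];a=np.arctan2(r[:,1],r[:,0])-v[2];k=np.round(a/(np.pi/3))*np.pi/3+v[2]
    return (r-86*np.c_[np.cos(k),np.sin(k)]).ravel()
for n,pts in(("S",ps),("D",pd),("all",np.vstack([ps,pd]))):
    best=min((least_squares(f,[660,-8,a],args=(pts,)) for a in np.arange(0,1.05,.15)),key=lambda r:r.cost);v=best.x
    print(n,v.round(3),round(best.cost,1),"bolts",[(round(v[0]+86*np.cos(v[2]+i*np.pi/3),1),round(v[1]+86*np.sin(v[2]+i*np.pi/3),1)) for i in range(6)])
# ratchet silhouette
for n,im in(("scene",S),("side",D)):
    for r in silhouettes(n,"ratchet_grip")[:1]:
        hsv=cv2.cvtColor(im["pixels"],cv2.COLOR_BGR2HSV);red=((hsv[...,0]<8)|(hsv[...,0]>172))&(hsv[...,1]>150)&r["region"]
        y,x=np.nonzero(red);X=np.array([plane(im,p,59) for p in zip(x,y)]);c=X.mean(0)[:2];u,sv,vt=np.linalg.svd(X[:,:2]-c,full_matrices=False)
        pr=(X[:,:2]-c)@vt[0];print(n,"red",len(x),c.round(1),np.degrees(np.arctan2(vt[0,1],vt[0,0])).round(2),pr.min().round(),pr.max().round(),"cam",(-im["R"].T@im["t"]).round())
crop(S,(240,320),(150,100),"x1.png",4)
E
```

```text
[[583.5, 37.8], [731.9, 43.1], [735.4, -41.7], [662.8, -87.6]] [[654.3, 84.2], [581.8, 39.3], [733.7, -42.6], [659.3, -88.0]]
S [ 6.59368e+02 -2.08400e+00  5.63000e-01] 0.5 bolts [(np.float64(732.1), np.float64(43.8)), (np.float64(656.0), np.float64(83.8)), (np.float64(583.3), np.float64(37.9)), (np.float64(586.6), np.float64(-48.0)), (np.float64(662.8), np.float64(-88.0)), (np.float64(735.5), np.float64(-42.1))]
D [ 6.57241e+02 -1.81000e+00  5.53000e-01] 0.6 bolts [(np.float64(730.4), np.float64(43.3)), (np.float64(654.7), np.float64(84.2)), (np.float64(581.5), np.float64(39.0)), (np.float64(584.0), np.float64(-47.0)), (np.float64(659.7), np.float64(-87.8)), (np.float64(732.9), np.float64(-42.6))]
all [ 6.58329e+02 -1.90200e+00  5.58000e-01] 6.7 bolts [(np.float64(731.3), np.float64(43.7)), (np.float64(655.3), np.float64(84.0)), (np.float64(582.4), np.float64(38.5)), (np.float64(585.4), np.float64(-47.5)), (np.float64(661.3), np.float64(-87.8)), (np.float64(734.3), np.float64(-42.3))]
scene red 783 [ 479.9 -318.4] 4.5 -62.0 61.0 cam [ 817. -721.  834.]
side red 463 [ 477.2 -316.2] -173.87 -63.0 62.0 cam [  71. -566.  818.]
x1.png origin 165 270 f 4
```

```bash
python3 - <<'E'
from h import *
# IK-free check of wrist view after start
im=get_image("wrist");print((-im["R"].T@im["t"]).round(),im["R"].round(2).tolist(),im["fx"])
E
```

```text
[147. 509. 385.] [[0.41, 0.91, -0.0], [0.88, -0.39, 0.28], [0.25, -0.11, -0.96]] 330.5567999210793
```

View pics/x1.png

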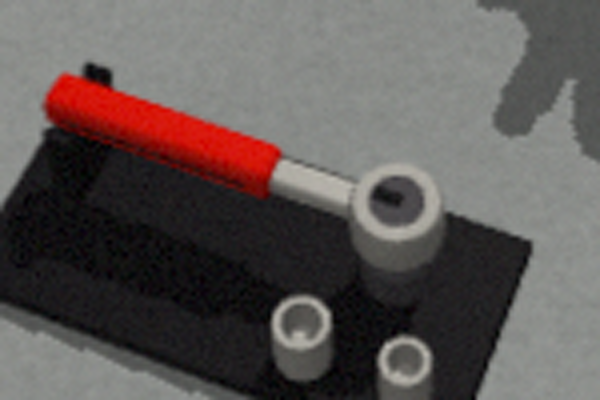

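The red handle fit puts the socket axis near (598,-306), with the handle yaw about 185°. The slack bolt is near (585,-47), outward about -148°. I'll grip with the tool x pointing toward the socket (yaw 5°), which keeps joint 6 in range. Pictures viewed: 4.

```bash
cat >> h.py <<'E'
def rel(xyz,yaw):
    s=get_state();R=Ro.from_quat(s["ee_rot"]);y=np.radians(yaw)
    T=Ro.from_matrix(np.array([[np.cos(y),np.sin(y),0],[np.sin(y),-np.cos(y),0],[0,0,-1]]).reshape(3,3))
    x=R.as_matrix()[:,0]
    print("t",round(s["t"],2),"tcp",np.round(s["tool_pos"],1),"yaw",np.degrees(np.arctan2(x[1],x[0])).round(2),"F",np.round(s["force"],1),"M",np.round(s["torque"],2),"w",round(s["gripper_width"],1))
    print("shift cm",(R.inv().apply(np.array(xyz)-s["tool_pos"])/10).round(2),"rv",(R.inv()*T).as_rotvec().round(4))
E
python3 -c "
from h import *
rel((503,-315,300),5.3)
S=get_image('scene')
for p in((407,215),(160,375),(375,555),(415,570)):print(plane(S,np.array(p)/1.5625,60).round())"
```

```text
t 0.95 tcp [214.9 479.  226.7] yaw 155.83 F [-0.5 -0.3 -0.6] M [0.03 0.04 0.  ] w 92.0
shift cm [-58.79 -60.65  -7.33] rv [ 0.     -0.      2.6273]
[337. 189.  60.]
[ 199. -283.   60.]
[ 590. -381.   60.]
[ 638. -377.   60.]
```

Request:
drive_tool --commands '[[[5,0,0,-4,0,0,0],[5,0,0,-8,0,0,0.1],[5,-5,-4,-10,0,0,0.22],[5,-8,-7,-10,0,0,0.34],[5,-11,-10,-10,0,0,0.46]]]'

```text
t: 1.42
tool_pos: [265.3, 366.3, 326.9]
ee_rot: [0.429, 0.904, 0.001, 0.001]
force: [1.5, -0.1, -0.6]
gripper_width: 63.0
```

```bash
python3 -c "
from h import *
rel((503,-315,300),5.3)"
```

```text
t 1.42 tcp [265.3 366.3 326.9] yaw 129.25 F [ 1.5 -0.1 -0.6] M [-0.    0.02 -0.03] w 63.0
shift cm [-67.8  -24.7    2.61] rv [ 1.7000e-03 -3.4000e-03  2.1634e+00]
```

Request:
drive_tool --commands '[[[5,-3.4,-1.2,0.1,0,0,0.108],[5,-6.8,-2.5,0.2,0,0,0.216],[5,-10.2,-3.7,0.3,0,0,0.324],[5,-13.6,-5,0.4,0,0,0.433],[5,-17,-6.2,0.5,0,0,0.541]]]'

```text
t: 1.83
tool_pos: [324.9, 194.6, 320.8]
ee_rot: [0.655, 0.756, 0.0, 0.0]
force: [0.9, -0.1, -0.4]
gripper_width: 50.0
```

Request:
drive_tool --commands '[[[5,-3.5,0.7,0.1,0,0,0.108],[5,-7.1,1.4,0.2,0,0,0.216],[5,-10.6,2.1,0.3,0,0,0.324],[5,-14.2,2.8,0.4,0,0,0.433],[5,-17.7,3.4,0.5,0,0,0.541]]]'

```text
t: 2.25
tool_pos: [384.9, 24.3, 315.8]
ee_rot: [0.833, 0.553, 0.0, 0.0]
force: [0.3, 1.6, -0.0]
gripper_width: 49.8
```

Request:
drive_tool --commands '[[[5,-2.7,2.4,0.1,0,0,0.108],[5,-5.4,4.8,0.2,0,0,0.216],[5,-8,7.2,0.3,0,0,0.324],[5,-10.7,9.7,0.4,0,0,0.433],[5,-13.4,12.1,0.5,0,0,0.541]]]'

```text
t: 2.67
tool_pos: [445.4, -145.9, 310.7]
ee_rot: [0.951, 0.31, 0.0, 0.0]
force: [0.5, 0.8, -0.7]
gripper_width: 49.9
```

Request:
drive_tool --commands '[[[5,-1.1,3.5,0.1,0,0,0.108],[5,-2.1,6.9,0.2,0,0,0.216],[5,-3.2,10.4,0.3,0,0,0.324],[5,-4.2,13.8,0.4,0,0,0.433],[5,-5.3,17.2,0.5,0,0,0.541]]]'

```text
t: 3.08
tool_pos: [505.1, -315.5, 305.4]
ee_rot: [0.999, 0.045, 0.0, -0.0]
force: [1.3, 0.8, 0.2]
gripper_width: 50.2
```

```bash
python3 -c "
from h import *
rel((503,-315,150),5.3)
W=get_image('wrist');cv2.imwrite('pics/w1.png',W['pixels'])
print((-W['R'].T@W['t']).round(),[proj(W,p).round() for p in((598,-306,68),(503,-315,69))])"
```

```text
t 3.08 tcp [ 505.1 -315.5  305.4] yaw 5.17 F [1.3 0.8 0.2] M [ 0.03  0.13 -0.07] w 50.2
shift cm [-0.21 -0.06 15.54] rv [-0.0002 -0.0002 -0.0023]
[ 579. -309.  464.] [array([258.,  80.]), array([258., 163.])]
```

View pics/w1.png

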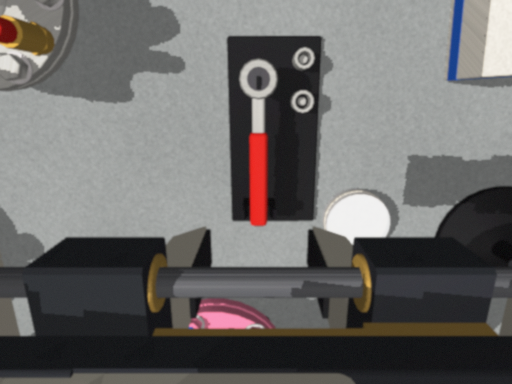

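The wrist view shows the ratchet head at (258,79) and the handle along column 258, which agrees with the prediction (258,80). I'll descend and grip.

Request:
drive_tool --commands '[[[5,-0.1,0,4,0,0,0],[5,-0.2,0,8,0,0,0],[5,-0.2,0,12,0,0,0],[5,-0.2,0,16,0,0,0],[5,-0.2,0,20,0,0,0]]]'

```text
t: 3.55
tool_pos: [502.5, -313.6, 104.0]
ee_rot: [0.999, 0.048, 0.0, 0.0]
force: [0.1, 0.7, -0.2]
gripper_width: 49.9
```

Request:
drive_tool --commands '[[[5,0,0,3,0,0,0],[5,0,0,5,0,0,0],[5,0,0,6.5,0,0,0],[5,0,0,6.5,0,0,0],[5,0,0,6.5,0,0,0]]]'

```text
t: 3.97
tool_pos: [502.6, -313.6, 40.2]
ee_rot: [0.999, 0.048, -0.001, -0.001]
force: [0.5, -0.1, 0.1]
gripper_width: 50.2
```

Request:
drive_tool --commands '[[[1,0,0,0,0,0,0],[1,0,0,0,0,0,0],[1,0,0,0,0,0,0],[1,0,0,0,0,0,0],[1,0,0,0,0,0,0]]]' --grip_force 50

```text
t: 4.38
tool_pos: [503.1, -314.1, 41.3]
ee_rot: [0.999, 0.048, 0.001, 0.0]
force: [0.6, 0.6, 4.3]
gripper_width: 21.3
```

```bash
python3 -c "
from h import *
rel((503,-315,40),5.3)
W=get_image('wrist');cv2.imwrite('pics/w2.png',W['pixels'])"
```

```text
t 4.38 tcp [ 503.1 -314.1   41.3] yaw 5.49 F [0.6 0.6 4.3] M [-0.01  0.17 -0.24] w 21.3
shift cm [-0.02  0.09  0.13] rv [ 0.0008 -0.001   0.0033]
```

Request:
drive_tool --commands '[[[1,0,0,-0.5,0,0,0],[1,0,0,-2,0,0,0],[1,0,0,-5,0,0,0],[1,0,0,-9,0,0,0],[1,0,0,-13,0,0,0]]]' --grip_force 55

```text
t: 4.85
tool_pos: [501.5, -313.0, 170.6]
ee_rot: [0.999, 0.048, -0.002, -0.002]
force: [1.6, -0.3, -4.4]
gripper_width: 21.4
```

Request:
drive_tool --commands '[[[1,0,0,-4,0,0,0],[1,0,0,-7,0,0,0],[1,0,0,-8,0,0,0],[1,0,0,-8,0,0,0]]]'

```text
t: 5.18
tool_pos: [503.4, -314.4, 252.9]
ee_rot: [0.999, 0.048, 0.002, 0.002]
force: [0.1, 0.0, -4.5]
gripper_width: 21.7
```

```bash
cat >> h.py <<'E'
def tgt(b,hd,z,L=95):  # b: bolt xy, hd handle dir deg -> TCP xyz,yaw
    a=np.radians(hd);return (b[0]+L*np.cos(a),b[1]+L*np.sin(a),z),hd+180
E
python3 -c "
from h import *
B=(585.4,-47.5)
p,y=tgt(B,-103,251);print(p,y);rel(p,y)
W=get_image('wrist');D=get_image('side');S=get_image('scene')
cv2.imwrite('pics/w3.png',np.hstack([cv2.resize(W['pixels'],(400,300)),cv2.resize(D['pixels'][180:330,300:500],(400,300))]))
for n,im in(('wrist',W),):
  for r in silhouettes(n,'ratchet_grip'):
    ys,xs=np.nonzero(r['region']);print(n,r['confidence'],r['position'],xs.min(),xs.max(),ys.min(),ys.max())
"
```

```text
(np.float64(564.0296498373328), np.float64(-140.06515615459733), 251) 77
t 5.18 tcp [ 503.4 -314.4  252.9] yaw 5.5 F [ 0.1  0.  -4.5] M [-0.1   0.43 -0.06] w 21.7
shift cm [  7.7  -16.77   0.16] rv [ 4.700e-03 -7.000e-04 -1.248e+00]
wrist 0.97 [258.0, 84.9] 201 319 0 329
```

View pics/w3.png

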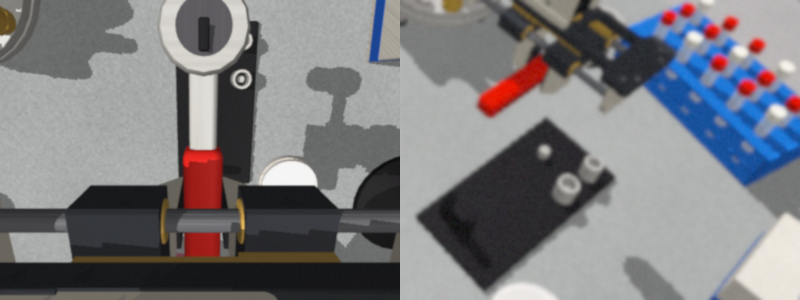

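The wrist view shows the ratchet held level along the tool axis, head at about (261,36). In the side view the stand post at about (345,256) is bare. I'll move beside the bolt and measure it.

Request:
drive_tool --commands '[[[1,0.1,-1.9,0,0,0,-0.12],[1,0.1,-3.8,0,0,0,-0.24],[1,0.2,-5.7,0,0,0,-0.36],[1,0.2,-7.6,0,0,0,-0.48],[1,0.3,-9.5,0,0,0,-0.6]]]'

```text
t: 5.8
tool_pos: [495.7, -217.8, 248.1]
ee_rot: [0.939, 0.344, -0.001, -0.002]
force: [1.2, 0.3, -3.9]
gripper_width: 21.8
```

Request:
drive_tool --commands '[[[1,1.1,-1.5,0,0,0,-0.12],[1,2.3,-3.1,0,0,0,-0.24],[1,3.4,-4.6,0,0,0,-0.36],[1,4.5,-6.2,0,0,0,-0.48],[1,5.6,-7.7,0,0,0,-0.6]]]'

```text
t: 6.22
tool_pos: [489.4, -122.8, 248.4]
ee_rot: [0.796, 0.606, -0.001, -0.002]
force: [0.3, 0.9, -3.8]
gripper_width: 21.9
```

Request:
drive_tool --commands '[[[1,0,0,0,0,0,0],[1,0,0,0,0,0,0],[1,0,0,0,0,0,0]]]'

```text
t: 6.47
tool_pos: [490.1, -124.4, 249.4]
ee_rot: [0.798, 0.603, -0.001, -0.001]
force: [0.5, 0.2, -4.4]
gripper_width: 21.7
```

```bash
python3 -c "
from h import *
B=(585.4,-47.5)
p,y=tgt(B,-103,251);rel(p,y)
W=get_image('wrist');s=get_state();R=Ro.from_quat(s['ee_rot'])
print('head pred',[proj(W,s['tool_pos']+R.apply([95,0,-z])).round(1) for z in(24,30,32)],'bolt pred',proj(W,(*B,98.5)).round(1))
cv2.imwrite('pics/w4.png',cv2.resize(W['pixels'][:300],None,fx=1.5,fy=1.5,interpolation=cv2.INTER_CUBIC))
for t in('bolt_edge','ratchet_grip'):
  for r in silhouettes('wrist',t):print(t,r['confidence'],r['position'])
"
```

```text
t 6.47 tcp [ 490.1 -124.4  249.4] yaw 74.15 F [ 0.5  0.2 -4.4] M [-0.42  0.17  0.01] w 21.7
shift cm [ 0.51  7.54 -0.17] rv [-0.0018  0.0001 -0.0497]
head pred [array([259.6,  40.1]), array([259.6,  37.4]), array([259.6,  36.4])] bolt pred [339.8  66.5]
ratchet_grip 0.84 [258.2, 84.9]
```

View pics/w4.png

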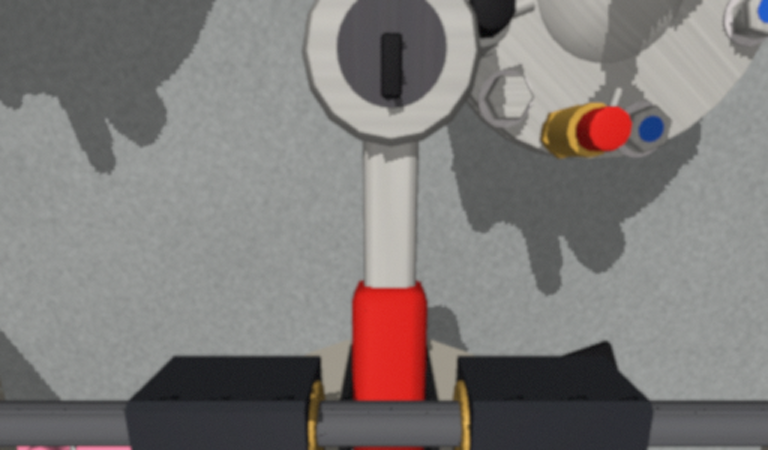

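The bare bolt head shows at about (341,64) in the wrist frame, beside the brass valve and with no blue dot, so it's confirmed. The prediction was (340,66). I'll zoom in for a finer fix.

```bash
python3 -c "
from h import *
W=get_image('wrist');crop(W,(341,64),(50,50),'z1.png',12)
for p in((341,64),(342,63),(342,62),(343,63)):print(p,plane(W,p,98.5).round(1))
"
```

```text
z1.png origin 316 39 f 12
(341, 64) [587.3 -46.3  98.5]
(342, 63) [588.3 -45.7  98.5]
(342, 62) [588.5 -44.9  98.5]
(343, 63) [589.2 -46.   98.5]
```

View pics/z1.png

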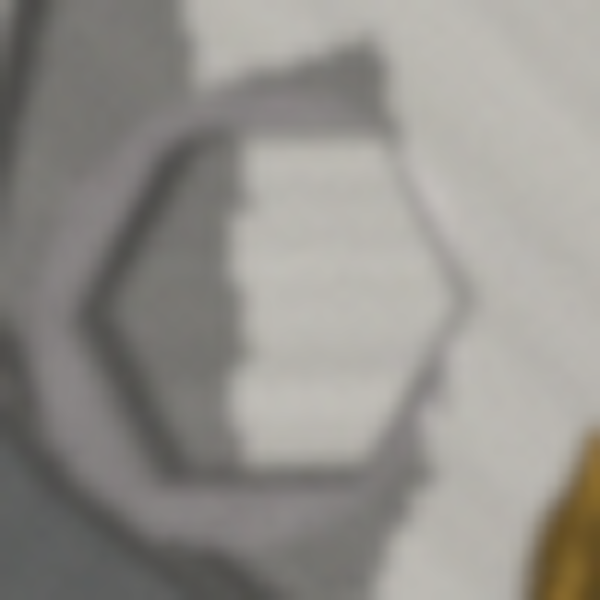

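```bash
cat >> h.py <<'E'
B=np.array([585.6,-45.6]);HX,HY=94.4,0.3
def tg(yaw,z,b=None):
    b=B if b is None else b
    a=np.radians(yaw);x=np.array([np.cos(a),np.sin(a)]);y=np.array([np.sin(a),-np.cos(a)])
    q=b-HX*x-HY*y;return (q[0],q[1],z),yaw
E
python3 -c "
from h import *
rel(*tg(77,200))"
```

```text
t 6.67 tcp [ 490.3 -124.8  250.2] yaw 74.14 F [-0.1 -0.5 -3.9] M [-0.41  0.17  0.03] w 21.8
shift cm [0.79 7.45 5.01] rv [-0.0005 -0.     -0.0499]
```

Request:
drive_tool --commands '[[[1,0.4,3.7,0,0,0,-0.025],[1,0.8,7.4,0,0,0,-0.05],[1,0.8,7.4,2.5,0,0,-0.05],[1,0.8,7.4,5,0,0,-0.05],[1,0.8,7.4,5,0,0,-0.05]]]'

```text
t: 7.08
tool_pos: [561.4, -136.2, 195.0]
ee_rot: [0.782, 0.623, -0.003, -0.004]
force: [0.0, 0.8, -4.0]
gripper_width: 21.6
```

```bash
python3 -c "
from h import *
rel(*tg(77,135));rel(*tg(77,135))"
```

```text
t 7.08 tcp [ 561.4 -136.2  195. ] yaw 77.05 F [ 0.   0.8 -4. ] M [-0.29  0.2  -0.05] w 21.6
shift cm [-0.08  0.35  6.  ] rv [-0.0102 -0.0012  0.0009]
t 7.08 tcp [ 561.4 -136.2  195. ] yaw 77.05 F [ 0.   0.8 -4. ] M [-0.29  0.2  -0.05] w 21.6
shift cm [-0.08  0.35  6.  ] rv [-0.0102 -0.0012  0.0009]
```

Request:
drive_tool --commands '[[[1,0,0,0,0,0,0],[1,0,0,0,0,0,0],[1,0,0,0,0,0,0]]]'

```text
t: 7.33
tool_pos: [564.5, -136.9, 202.6]
ee_rot: [0.782, 0.623, 0.001, 0.001]
force: [0.1, -0.3, -3.8]
gripper_width: 21.8
```

```bash
python3 -c "
from h import *
rel(*tg(77,135))
S=get_image('scene');p=proj(S,(585,-46,110));crop(S,p,(75,70),'v1.png',8)
for n in ('scene','side'):
  for r in silhouettes(n,'ratchet_grip')[:1]:print(n,r['position'])"
```

```text
t 7.33 tcp [ 564.5 -136.9  202.6] yaw 77.08 F [ 0.1 -0.3 -3.8] M [-0.43  0.12 -0.01] w 21.8
shift cm [-0.06 -0.05  6.76] rv [0.0034 0.0003 0.0014]
v1.png origin 276 175 f 8
scene [272.0, 207.1]
side [354.3, 222.1]
```

View pics/v1.png

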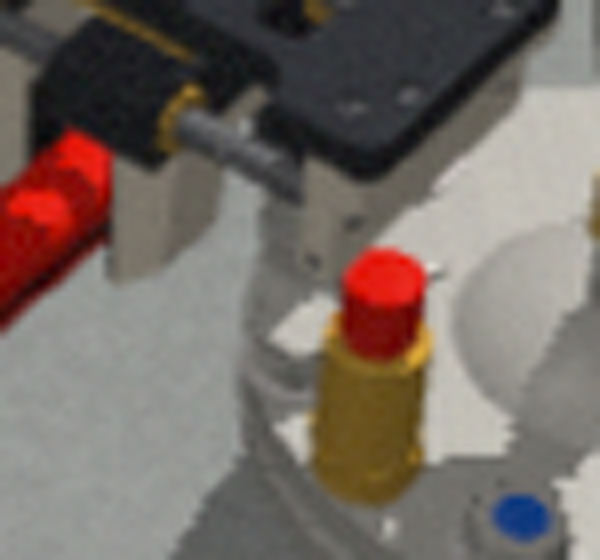

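The scene crop shows the gripper body over the bolt and the red-capped valve clear in front; the head itself is hidden behind the gripper. I'll descend slowly with force feedback.

Request:
drive_tool --commands '[[[1,-0.1,0,2,0,0,0],[1,-0.1,0,4,0,0,0],[1,-0.1,0,5.5,0,0,0],[1,-0.1,0,6.3,0,0,0],[1,-0.1,0,6.3,0,0,0]]]'

```text
t: 7.9
tool_pos: [562.7, -137.2, 136.3]
ee_rot: [0.782, 0.623, -0.001, -0.001]
force: [-0.2, 0.2, -5.2]
gripper_width: 21.6
```

Request:
drive_tool --commands '[[[1,0,0,0,0,0,0],[1,0,0,0,0,0,0],[1,0,0,0,0,0,0]]]'

```text
t: 8.15
tool_pos: [564.3, -137.7, 139.0]
ee_rot: [0.782, 0.623, 0.001, 0.001]
force: [0.2, -0.1, -4.0]
gripper_width: 21.5
```

```bash
python3 -c "
from h import *
rel(*tg(77,129))"
```

```text
t 8.15 tcp [ 564.3 -137.7  139. ] yaw 77.11 F [ 0.2 -0.1 -4. ] M [-0.42  0.16 -0.03] w 21.5
shift cm [ 0.02 -0.03  1.  ] rv [0.0025 0.0003 0.0019]
```

Aligned, with the mouth about 10 mm above the bolt. I'll creep down 2 mm per row.

Request:
drive_tool --commands '[[[1,0,0,0.3,0,0,0],[1,0,0,0.6,0,0,0],[1,0,0,0.9,0,0,0],[1,0,0,1.1,0,0,0],[1,0,0,1.1,0,0,0]]]'

```text
t: 8.57
tool_pos: [564.3, -137.7, 126.7]
ee_rot: [0.782, 0.623, 0.001, 0.001]
force: [2.2, -1.0, -3.7]
gripper_width: 21.7
```

Request:
drive_tool --commands '[[[1,0,0,0.2,0,0,0],[1,0,0,0.3,0,0,0],[1,0,0,0.3,0,0,0]]]'

```text
t: 8.82
tool_pos: [564.3, -138.1, 124.4]
ee_rot: [0.782, 0.623, 0.001, 0.001]
force: [1.4, -3.4, 3.6]
gripper_width: 21.4
```

Contact at mouth about 4.5 mm down with about 7.5 N, so it's on the corners. I'll turn clockwise about the bolt axis under this light press.

Request:
drive_tool --commands '[[[1,-0.01,-0.57,0,0,0,0.06],[1,0.04,-1.13,0,0,0,0.12],[1,0.12,-1.69,0,0,0,0.18],[1,0.24,-2.24,0,0,0,0.24],[1,0.39,-2.79,0,0,0,0.3]]]'

```text
t: 9.23
tool_pos: [537.8, -127.6, 124.3]
ee_rot: [0.867, 0.498, 0.001, 0.001]
force: [1.6, -1.7, 0.7]
gripper_width: 21.8
```

```bash
python3 -c "
from h import *
rel(*tg(59.9,124))"
```

```text
t 9.23 tcp [ 537.8 -127.6  124.3] yaw 59.74 F [ 1.6 -1.7  0.7] M [-0.28 -0.51 -0.14] w 21.8
shift cm [ 0.06 -0.01  0.03] rv [ 0.0023 -0.0007 -0.0029]
```

Request:
drive_tool --commands '[[[1,0.02,-0.57,0.04,0,0,0.06],[1,0.07,-1.13,0.06,0,0,0.12],[1,0.15,-1.69,0.08,0,0,0.18],[1,0.27,-2.24,0.1,0,0,0.24],[1,0.42,-2.79,0.1,0,0,0.3]]]'

```text
t: 9.65
tool_pos: [515.4, -109.3, 122.7]
ee_rot: [0.932, 0.363, 0.001, -0.0]
force: [4.0, 0.6, -3.1]
gripper_width: 21.1
```

```bash
python3 -c "
from h import *
rel(*tg(42.7,124))"
```

```text
t 9.65 tcp [ 515.4 -109.3  122.7] yaw 42.53 F [ 4.   0.6 -3.1] M [-0.21 -0.51 -0.28] w 21.1
shift cm [ 0.04  0.05 -0.13] rv [ 0.0003 -0.0014 -0.0029]
```

Request:
drive_tool --commands '[[[1,0.03,0,0.1,0,0,0],[1,0.03,0,0.2,0,0,0],[1,0.03,0,0.3,0,0,0],[1,0.03,0,0.3,0,0,0]]]'

```text
t: 9.98
tool_pos: [515.6, -109.7, 119.3]
ee_rot: [0.931, 0.365, 0.0, -0.0]
force: [3.9, -0.6, -2.1]
gripper_width: 21.5
```

It is dropping in; I'll keep going down.

Request:
drive_tool --commands '[[[1,0,0,0.1,0,0,0],[1,0,0,0.2,0,0,0],[1,0,0,0.3,0,0,0],[1,0,0,0.4,0,0,0],[1,0,0,0.4,0,0,0]]]'

```text
t: 10.4
tool_pos: [515.4, -109.9, 115.9]
ee_rot: [0.931, 0.364, 0.0, 0.0]
force: [0.3, -3.4, 3.6]
gripper_width: 21.5
```

```bash
python3 -c "
from h import *
rel(*tg(42.7,114))"
```

```text
t 10.4 tcp [ 515.4 -109.9  115.9] yaw 42.74 F [ 0.3 -3.4  3.6] M [-0.35 -0.27 -0.27] w 21.5
shift cm [0.08 0.   0.19] rv [0.0006 0.     0.0006]
```

Mouth about 13.5 mm down with 7.6 N. I'll keep the light press, continue clockwise in short steps, and watch the moment about the bolt axis.

```bash
cat > q.py <<'E'
from h import *
s=get_state();r=np.array(s["tool_pos"][:2])-B;F=s["force"];R=Ro.from_quat(s["ee_rot"]);x=R.as_matrix()[:,0]
yw=np.degrees(np.arctan2(x[1],x[0]))
p=np.array(tg(yw,0)[0][:2])-s["tool_pos"][:2];t=R.inv().apply([*p,0])
print("t",round(s["t"],2),"z",round(s["tool_pos"][2],1),"yaw",yw.round(2),"tool F",R.inv().apply(F).round(1),"Mz",round(s["torque"][2],2),"Mbolt",round(s["torque"][2]+(r[0]*F[1]-r[1]*F[0])/1000,2),"off mm",t[:2].round(2),"tilt",R.as_matrix()[:2,2].round(4))
E
python3 q.py
```

```text
t 10.4 z 115.9 yaw 42.74 tool F [-2.1  2.7 -3.6] Mz -0.27 Mbolt -0.01 off mm [0.82 0.07] tilt [ 0.0004 -0.0005]
```

Request:
drive_tool --commands '[[[1,0.01,-0.47,0,0,0,0.05],[1,0.05,-0.94,0,0,0,0.1],[1,0.05,-0.94,0,0,0,0.1]]]'

```text
t: 10.65
tool_pos: [509.2, -101.9, 116.0]
ee_rot: [0.949, 0.317, 0.0, -0.0]
force: [0.7, -2.5, 1.9]
gripper_width: 21.5
```

```bash
python3 q.py
```

```text
t 10.65 z 116.0 yaw 36.92 tool F [-0.9  2.4 -1.9] Mz -0.23 Mbolt 0.0 off mm [0.51 0.57] tilt [0.0005 0.0002]
```

Request:
drive_tool --commands '[[[1,0.01,-0.47,0.05,0,0,0.05],[1,0.05,-0.94,0.08,0,0,0.1],[1,0.05,-0.94,0.08,0,0,0.1]]]'

```text
t: 10.9
tool_pos: [504.1, -94.5, 115.4]
ee_rot: [0.963, 0.269, 0.0, 0.0]
force: [-0.0, -3.7, 4.2]
gripper_width: 21.5
```

```bash
python3 q.py
```

```text
t 10.9 z 115.4 yaw 31.25 tool F [-1.9  3.1 -4.2] Mz -0.16 Mbolt 0.14 off mm [0.64 0.19] tilt [ 0.0008 -0.0005]
```

Request:
drive_tool --commands '[[[1,0.02,-0.57,0,0,0,0.06],[1,0.07,-1.13,0,0,0,0.12],[1,0.07,-1.13,0,0,0,0.12]]]'

```text
t: 11.15
tool_pos: [498.8, -84.7, 115.5]
ee_rot: [0.977, 0.211, 0.0, 0.001]
force: [-0.9, -5.5, 5.5]
gripper_width: 21.6
```

```bash
python3 q.py
```

```text
t 11.15 z 115.5 yaw 24.38 tool F [-3.1  4.6 -5.5] Mz -0.16 Mbolt 0.28 off mm [ 0.76 -0.06] tilt [ 0.0008 -0.001 ]
```

Request:
drive_tool --commands '[[[1,0.0,-0.57,-0.03,0,0,0.06],[1,0.04,-1.13,-0.05,0,0,0.12],[1,0.04,-1.13,-0.05,0,0,0.12]]]'

```text
t: 11.4
tool_pos: [494.9, -74.3, 115.8]
ee_rot: [0.988, 0.153, 0.001, 0.001]
force: [1.5, -4.8, 2.1]
gripper_width: 21.5
```

```bash
python3 q.py
```

```text
t 11.4 z 115.8 yaw 17.59 tool F [ 0.   5.  -2.1] Mz -0.04 Mbolt 0.43 off mm [ 0.67 -0.23] tilt [ 0.0014 -0.0011]
```

Request:
drive_tool --commands '[[[1,0.02,-0.66,0,0,0,0.07],[1,0.09,-1.32,0,0,0,0.14],[1,0.09,-1.32,0,0,0,0.14]]]'

```text
t: 11.65
tool_pos: [491.8, -61.3, 115.7]
ee_rot: [0.996, 0.084, 0.0, 0.001]
force: [0.8, -6.0, 4.4]
gripper_width: 21.7
```

```bash
python3 q.py
```

```text
t 11.65 z 115.7 yaw 9.61 tool F [-0.2  6.1 -4.3] Mz -0.03 Mbolt 0.55 off mm [ 0.75 -0.17] tilt [ 0.0009 -0.001 ]
```

Request:
drive_tool --commands '[[[1,0.02,-0.66,0,0,0,0.07],[1,0.09,-1.32,-0.02,0,0,0.14],[1,0.09,-1.32,-0.02,0,0,0.14]]]'

```text
t: 11.9
tool_pos: [490.5, -48.2, 115.7]
ee_rot: [1.0, 0.014, 0.0, 0.0]
force: [0.9, -4.5, 2.7]
gripper_width: 21.6
```

```bash
python3 q.py
```

```text
t 11.9 z 115.7 yaw 1.64 tool F [ 0.8  4.5 -2.6] Mz 0.07 Mbolt 0.5 off mm [ 0.74 -0.14] tilt [ 0.0007 -0.0007]
```

Request:
drive_tool --commands '[[[1,0.02,-0.66,0,0,0,0.07],[1,0.09,-1.32,0,0,0,0.14],[1,0.09,-1.32,0,0,0,0.14]]]'

```text
t: 12.15
tool_pos: [491.0, -34.9, 115.6]
ee_rot: [0.998, -0.055, 0.0, 0.0]
force: [1.0, -4.5, 3.2]
gripper_width: 21.6
```

```bash
python3 q.py
```

```text
t 12.15 z 115.6 yaw -6.34 tool F [ 1.5  4.3 -3.2] Mz 0.03 Mbolt 0.45 off mm [ 0.82 -0.15] tilt [ 0.0003 -0.0006]
```

Request:
drive_tool --commands '[[[1,0.02,-0.66,0,0,0,0.07],[1,0.09,-1.32,0,0,0,0.14],[1,0.19,-1.88,0,0,0,0.2],[1,0.19,-1.88,0,0,0,0.2]]]'

```text
t: 12.48
tool_pos: [494.8, -16.5, 115.5]
ee_rot: [0.988, -0.154, -0.0, 0.0]
force: [-0.0, -3.9, 5.2]
gripper_width: 21.5
```

```bash
python3 q.py
```

```text
t 12.48 z 115.5 yaw -17.75 tool F [ 1.2  3.7 -5.2] Mz 0.18 Mbolt 0.53 off mm [ 0.92 -0.25] tilt [-0.0003 -0.0004]
```

Request:
drive_tool --commands '[[[1,0.07,1.13,-0.05,0,0,-0.12],[1,0.27,2.23,-0.05,0,0,-0.24],[1,0.6,3.31,-0.05,0,0,-0.36],[1,1.06,4.34,-0.05,0,0,-0.48],[1,1.64,5.31,-0.05,0,0,-0.6]]]'

```text
t: 12.9
tool_pos: [494.4, -73.0, 116.0]
ee_rot: [0.989, 0.148, 0.001, -0.0]
force: [5.2, 0.4, 0.2]
gripper_width: 21.8
```

Request:
drive_tool --commands '[[[1,0.07,1.13,0,0,0,-0.12],[1,0.27,2.23,0,0,0,-0.24],[1,0.6,3.31,0,0,0,-0.36],[1,1.06,4.34,0,0,0,-0.48],[1,1.64,5.31,0,0,0,-0.6]]]'

```text
t: 13.32
tool_pos: [525.6, -119.5, 116.0]
ee_rot: [0.901, 0.433, 0.001, 0.0]
force: [6.1, -0.9, 0.4]
gripper_width: 21.5
```

```bash
python3 q.py
```

```text
t 13.32 z 116.0 yaw 51.34 tool F [ 3.1  5.3 -0.4] Mz -0.45 Mbolt 0.06 off mm [0.84 0.39] tilt [0.0019 0.0005]
```

Request:
drive_tool --commands '[[[1,0.1,1.16,0,0,0,-0.12],[1,0.3,2.26,0,0,0,-0.24],[1,0.63,3.34,0,0,0,-0.36],[1,1.09,4.37,0,0,0,-0.48],[1,1.6,5.27,0,0,0,-0.59]]]'

```text
t: 13.73
tool_pos: [576.8, -140.6, 116.1]
ee_rot: [0.737, 0.676, 0.001, 0.001]
force: [4.1, -1.6, 1.7]
gripper_width: 21.5
```

Request:
drive_tool --commands '[[[1,0,0,0,0,0,0],[1,0.05,-0.94,0,0,0,0.1],[1,0.19,-1.87,0,0,0,0.2],[1,0.42,-2.79,0,0,0,0.3],[1,0.74,-3.66,0,0,0,0.4]]]'

```text
t: 14.15
tool_pos: [539.8, -129.0, 116.0]
ee_rot: [0.859, 0.512, 0.001, 0.0]
force: [5.3, -2.6, 1.7]
gripper_width: 21.3
```

```bash
python3 q.py
```

```text
t 14.15 z 116.0 yaw 61.53 tool F [ 0.2  5.9 -1.7] Mz -0.32 Mbolt 0.24 off mm [0.71 0.19] tilt [0.0016 0.0004]
```

Request:
drive_tool --commands '[[[1,0.03,-0.75,0,0,0,0.08],[1,0.12,-1.5,0,0,0,0.16],[1,0.12,-1.5,0,0,0,0.16]]]'

```text
t: 14.4
tool_pos: [527.5, -120.7, 116.4]
ee_rot: [0.897, 0.442, 0.001, 0.001]
force: [6.1, -4.0, 0.9]
gripper_width: 21.7
```

```bash
python3 q.py
```

```text
t 14.4 z 116.4 yaw 52.46 tool F [ 0.6  7.3 -0.9] Mz -0.29 Mbolt 0.4 off mm [0.57 0.03] tilt [ 0.0028 -0.0006]
```

Request:
drive_tool --commands '[[[1,0.03,-0.75,0,0,0,0.08],[1,0.12,-1.5,0,0,0,0.16],[1,0.12,-1.5,0.02,0,0,0.16]]]'

```text
t: 14.65
tool_pos: [516.3, -110.7, 116.1]
ee_rot: [0.929, 0.369, 0.001, 0.001]
force: [6.0, -5.1, 1.5]
gripper_width: 21.3
```

```bash
python3 q.py
```

```text
t 14.65 z 116.1 yaw 43.36 tool F [ 0.9  7.8 -1.5] Mz -0.22 Mbolt 0.53 off mm [ 0.63 -0.05] tilt [ 0.0022 -0.0008]
```

Request:
drive_tool --commands '[[[1,0.03,-0.75,0,0,0,0.08],[1,0.12,-1.5,0,0,0,0.16],[1,0.12,-1.5,0.02,0,0,0.16]]]'

```text
t: 14.9
tool_pos: [506.9, -98.9, 116.0]
ee_rot: [0.956, 0.294, 0.001, 0.001]
force: [3.4, -6.1, 3.1]
gripper_width: 21.2
```

```bash
python3 q.py
```

```text
t 14.9 z 116.0 yaw 34.25 tool F [-0.6  7.  -3.1] Mz -0.15 Mbolt 0.51 off mm [ 0.65 -0.03] tilt [ 0.0017 -0.0009]
```

Request:
drive_tool --commands '[[[1,0.03,-0.75,0,0,0,0.08],[1,0.12,-1.5,0,0,0,0.16],[1,0.12,-1.5,0,0,0,0.16]]]'

```text
t: 15.15
tool_pos: [499.4, -85.7, 115.9]
ee_rot: [0.976, 0.218, 0.0, 0.001]
force: [2.3, -5.6, 3.8]
gripper_width: 21.4
```

```bash
python3 q.py
```

```text
t 15.15 z 115.9 yaw 25.15 tool F [-0.3  6.1 -3.8] Mz -0.24 Mbolt 0.34 off mm [0.64 0.04] tilt [ 0.0011 -0.0009]
```

Request:
drive_tool --commands '[[[1,0.03,-0.75,0,0,0,0.08],[1,0.12,-1.5,0,0,0,0.16],[1,0.12,-1.5,0,0,0,0.16]]]'

```text
t: 15.4
tool_pos: [494.1, -71.5, 115.9]
ee_rot: [0.99, 0.139, 0.0, 0.0]
force: [2.2, -6.5, 3.1]
gripper_width: 22.0
```

```bash
python3 q.py
```

```text
t 15.4 z 115.9 yaw 16.04 tool F [ 0.3  6.8 -3.1] Mz -0.14 Mbolt 0.51 off mm [0.67 0.1 ] tilt [ 0.0006 -0.0008]
```

Request:
drive_tool --commands '[[[1,0.03,-0.75,0,0,0,0.08],[1,0.12,-1.5,0,0,0,0.16],[1,0.12,-1.5,0,0,0,0.16]]]'

```text
t: 15.65
tool_pos: [491.1, -56.7, 115.8]
ee_rot: [0.998, 0.06, 0.0, 0.0]
force: [-0.0, -6.5, 4.2]
gripper_width: 21.8
```

```bash
python3 q.py
```

```text
t 15.65 z 115.8 yaw 6.91 tool F [-0.8  6.4 -4.2] Mz -0.09 Mbolt 0.52 off mm [0.73 0.09] tilt [ 0.0001 -0.0006]
```

Request:
drive_tool --commands '[[[1,0.03,-0.75,0,0,0,0.08],[1,0.12,-1.5,0,0,0,0.16],[1,0.12,-1.5,0,0,0,0.16]]]'

```text
t: 15.9
tool_pos: [490.5, -41.5, 115.7]
ee_rot: [1.0, -0.02, -0.0, 0.0]
force: [0.2, -4.9, 4.0]
gripper_width: 21.6
```

```bash
python3 q.py
```

```text
t 15.9 z 115.7 yaw -2.24 tool F [ 0.4  4.9 -4. ] Mz -0.03 Mbolt 0.44 off mm [0.82 0.05] tilt [-0.0004 -0.0005]
```

Request:
drive_tool --commands '[[[1,0.03,-0.75,0,0,0,0.08],[1,0.12,-1.5,0,0,0,0.16],[1,0.12,-1.5,0,0,0,0.16]]]'

```text
t: 16.15
tool_pos: [492.3, -26.5, 115.6]
ee_rot: [0.995, -0.099, -0.0, 0.0]
force: [-0.4, -4.2, 4.7]
gripper_width: 21.3
```

```bash
python3 q.py
```

```text
t 16.15 z 115.6 yaw -11.39 tool F [ 0.4  4.2 -4.7] Mz 0.05 Mbolt 0.45 off mm [ 0.88 -0.01] tilt [-0.0007 -0.0003]
```

Request:
drive_tool --commands '[[[1,0.03,-0.75,0,0,0,0.08],[1,0.09,-1.32,0,0,0,0.14],[1,0.09,-1.32,0,0,0,0.14]]]'

```text
t: 16.4
tool_pos: [495.7, -13.9, 115.6]
ee_rot: [0.986, -0.168, -0.0, 0.0]
force: [-1.5, -4.0, 5.9]
gripper_width: 21.3
```

Request:
drive_tool --commands '[[[1,0.07,1.13,-0.03,0,0,-0.12],[1,0.27,2.23,-0.03,0,0,-0.24],[1,0.6,3.31,-0.03,0,0,-0.36],[1,1.06,4.34,-0.03,0,0,-0.48],[1,1.64,5.31,-0.03,0,0,-0.6]]]'

```text
t: 16.82
tool_pos: [493.6, -70.4, 115.8]
ee_rot: [0.991, 0.134, 0.0, -0.0]
force: [5.0, -1.0, 0.8]
gripper_width: 21.7
```

Request:
drive_tool --commands '[[[1,0.07,1.13,0,0,0,-0.12],[1,0.27,2.23,0,0,0,-0.24],[1,0.6,3.31,0,0,0,-0.36],[1,1.06,4.34,0,0,0,-0.48],[1,1.64,5.31,0,0,0,-0.6]]]'

```text
t: 17.23
tool_pos: [523.5, -117.9, 115.9]
ee_rot: [0.907, 0.421, 0.001, 0.0]
force: [5.0, -1.4, 0.6]
gripper_width: 21.5
```

Request:
drive_tool --commands '[[[1,0.07,1.13,0,0,0,-0.12],[1,0.27,2.23,0,0,0,-0.24],[1,0.6,3.31,0,0,0,-0.36],[1,1.06,4.34,0,0,0,-0.48],[1,1.6,5.24,0,0,0,-0.59]]]'

```text
t: 17.65
tool_pos: [574.1, -140.3, 116.0]
ee_rot: [0.746, 0.666, 0.001, 0.001]
force: [5.0, -2.0, 2.7]
gripper_width: 21.5
```

Request:
drive_tool --commands '[[[1,0,0,0,0,0,0],[1,0.05,-0.94,0,0,0,0.1],[1,0.19,-1.87,0,0,0,0.2],[1,0.42,-2.79,0,0,0,0.3],[1,0.74,-3.66,0,0,0,0.4]]]'

```text
t: 18.07
tool_pos: [537.7, -127.7, 115.9]
ee_rot: [0.866, 0.5, 0.001, 0.0]
force: [4.4, -4.2, 1.9]
gripper_width: 21.8
```

```bash
python3 q.py
```

```text
t 18.07 z 115.9 yaw 60.03 tool F [-1.5  6.  -1.9] Mz -0.32 Mbolt 0.25 off mm [0.66 0.23] tilt [0.0017 0.0005]
```

Request:
drive_tool --commands '[[[1,0.03,-0.75,0,0,0,0.08],[1,0.12,-1.5,0,0,0,0.16],[1,0.12,-1.5,0,0,0,0.16]]]'

```text
t: 18.32
tool_pos: [525.4, -119.1, 116.2]
ee_rot: [0.903, 0.43, 0.001, 0.001]
force: [5.5, -4.2, 1.9]
gripper_width: 21.5
```

```bash
python3 q.py
```

```text
t 18.32 z 116.2 yaw 50.95 tool F [ 0.3  6.9 -1.8] Mz -0.28 Mbolt 0.37 off mm [0.63 0.1 ] tilt [ 0.0026 -0.0007]
```

Request:
drive_tool --commands '[[[1,0.03,-0.75,0,0,0,0.08],[1,0.11,-1.41,0,0,0,0.15],[1,0.11,-1.41,0,0,0,0.15]]]'

```text
t: 18.57
tool_pos: [515.3, -109.5, 116.1]
ee_rot: [0.932, 0.362, 0.001, 0.001]
force: [4.2, -5.9, 1.3]
gripper_width: 21.6
```

```bash
python3 q.py
```

```text
t 18.57 z 116.1 yaw 42.42 tool F [-0.9  7.2 -1.3] Mz -0.21 Mbolt 0.47 off mm [0.6 0. ] tilt [ 0.0021 -0.001 ]
```

Request:
drive_tool --commands '[[[1,0.03,-0.75,0,0,0,0.08],[1,0.1,-1.31,0,0,0,0.14],[1,0.1,-1.31,0,0,0,0.14]]]'

```text
t: 18.82
tool_pos: [507.1, -99.0, 116.1]
ee_rot: [0.955, 0.296, 0.001, 0.001]
force: [2.7, -7.0, 2.7]
gripper_width: 21.4
```

```bash
python3 q.py
```

```text
t 18.82 z 116.1 yaw 34.45 tool F [-1.7  7.3 -2.6] Mz -0.24 Mbolt 0.45 off mm [0.56 0.02] tilt [ 0.0015 -0.001 ]
```

Request:
drive_tool --commands '[[[1,0.03,-0.75,0,0,0,0.08],[1,0.1,-1.31,0,0,0,0.14],[1,0.1,-1.31,0,0,0,0.14]]]'

```text
t: 19.07
tool_pos: [500.4, -87.5, 116.0]
ee_rot: [0.973, 0.229, 0.0, 0.001]
force: [1.9, -7.0, 2.8]
gripper_width: 21.7
```

```bash
python3 q.py
```

```text
t 19.07 z 116.0 yaw 26.44 tool F [-1.4  7.1 -2.8] Mz -0.23 Mbolt 0.45 off mm [0.56 0.09] tilt [ 0.0007 -0.0009]
```

Request:
drive_tool --commands '[[[1,0.03,-0.75,0,0,0,0.08],[1,0.1,-1.31,0,0,0,0.14],[1,0.1,-1.31,0,0,0,0.14]]]'

```text
t: 19.32
tool_pos: [495.4, -75.3, 116.0]
ee_rot: [0.987, 0.16, -0.0, 0.001]
force: [1.4, -7.1, 4.1]
gripper_width: 21.7
```

```bash
python3 q.py
```

```text
t 19.32 z 116.0 yaw 18.44 tool F [-0.9  7.2 -4.1] Mz -0.19 Mbolt 0.5 off mm [0.59 0.07] tilt [ 0.0001 -0.001 ]
```

Request:
drive_tool --commands '[[[1,0.03,-0.75,0,0,0,0.08],[1,0.1,-1.31,0,0,0,0.14],[1,0.1,-1.31,0,0,0,0.14]]]'

```text
t: 19.57
tool_pos: [492.2, -62.7, 116.0]
ee_rot: [0.996, 0.091, -0.0, 0.001]
force: [0.7, -8.4, 3.9]
gripper_width: 21.7
```

```bash
python3 q.py
```

```text
t 19.57 z 116.0 yaw 10.45 tool F [-0.9  8.4 -3.9] Mz 0.07 Mbolt 0.87 off mm [ 0.57 -0.18] tilt [-0.0002 -0.0015]
```

The torque jumped to 0.87 N m, so the bolt has reached the O-ring. I'll go on in a small step.

Request:
drive_tool --commands '[[[1,0,-0.14,0,0,0,0.015],[1,0,-0.28,0,0,0,0.03],[1,0,-0.28,0,0,0,0.03],[1,0,-0.28,0,0,0,0.03]]]'

```text
t: 19.9
tool_pos: [491.8, -60.5, 115.9]
ee_rot: [0.997, 0.078, -0.0, 0.001]
force: [0.2, -6.8, 3.3]
gripper_width: 21.1
```

```bash
python3 q.py
```

```text
t 19.9 z 115.9 yaw 8.9 tool F [-0.8  6.8 -3.3] Mz 0.18 Mbolt 0.82 off mm [ 0.57 -0.55] tilt [-0.0004 -0.0016]
```

Request:
drive_tool --commands '[[[1,0,-0.14,0,0,0,0.015],[1,0,-0.28,0,0,0,0.03],[1,0,-0.28,0,0,0,0.03]]]'

```text
t: 20.15
tool_pos: [491.4, -57.7, 115.9]
ee_rot: [0.998, 0.062, -0.0, 0.001]
force: [-0.3, -7.2, 3.3]
gripper_width: 21.3
```

```bash
python3 q.py; python3 -c "
from station import *
get_image('wrist')"; python3 q.py
```

```text
t 20.15 z 115.9 yaw 7.15 tool F [-1.2  7.1 -3.3] Mz 0.21 Mbolt 0.89 off mm [ 0.58 -0.56] tilt [-0.0004 -0.0015]
t 20.2 z 115.9 yaw 7.19 tool F [-0.5  7.6 -3.6] Mz 0.21 Mbolt 0.92 off mm [ 0.58 -0.61] tilt [-0.0004 -0.0017]
```

Request:
drive_tool --commands '[[[1,0,-0.19,0,0,0,0.02],[1,0.01,-0.38,0,0,0,0.04],[1,0.01,-0.38,0,0,0,0.04],[1,0.01,-0.38,0,0,0,0.04]]]'

```text
t: 20.53
tool_pos: [491.0, -54.0, 115.9]
ee_rot: [0.999, 0.043, -0.0, 0.001]
force: [-0.8, -8.1, 4.5]
gripper_width: 21.7
```

```bash
python3 q.py; python3 -c "
from station import *
get_image('wrist')"; python3 q.py
```

```text
t 20.53 z 115.9 yaw 4.9 tool F [-1.5  8.  -4.5] Mz 0.28 Mbolt 1.04 off mm [ 0.59 -0.62] tilt [-0.0006 -0.0017]
t 20.58 z 115.9 yaw 4.91 tool F [-1.   7.2 -4. ] Mz 0.21 Mbolt 0.89 off mm [ 0.59 -0.63] tilt [-0.0006 -0.0017]
```

Request:
drive_tool --commands '[[[1,0,-0.19,0,0,0,0.02],[1,0.01,-0.38,0,0,0,0.04],[1,0.01,-0.38,0,0,0,0.04]]]'

```text
t: 20.83
tool_pos: [490.7, -50.2, 115.9]
ee_rot: [1.0, 0.022, -0.0, 0.001]
force: [-1.5, -8.2, 4.0]
gripper_width: 21.7
```

```bash
for i in 1 2 3 4 5; do python3 q.py; python3 -c "
from station import *
get_image('wrist')"; done
```

```text
t 20.83 z 115.9 yaw 2.56 tool F [-1.9  8.2 -4. ] Mz 0.3 Mbolt 1.07 off mm [ 0.58 -0.61] tilt [-0.0007 -0.0018]
t 20.88 z 115.9 yaw 2.61 tool F [-0.9  8.2 -4.5] Mz 0.3 Mbolt 1.07 off mm [ 0.58 -0.62] tilt [-0.0008 -0.0019]
t 20.93 z 115.9 yaw 2.62 tool F [-0.4  7.5 -3.6] Mz 0.27 Mbolt 0.98 off mm [ 0.6  -0.65] tilt [-0.0008 -0.0018]
t 20.98 z 115.9 yaw 2.62 tool F [-1.3  7.8 -3.8] Mz 0.25 Mbolt 0.99 off mm [ 0.57 -0.69] tilt [-0.0007 -0.0018]
t 21.03 z 115.9 yaw 2.62 tool F [-0.2  7.2 -3.8] Mz 0.26 Mbolt 0.94 off mm [ 0.62 -0.68] tilt [-0.0008 -0.0018]
```

```bash
python3 -c "
from h import *
W=get_image('wrist');cv2.imwrite('pics/w5.png',W['pixels'])
s=get_state();R=Ro.from_quat(s['ee_rot'])
print([proj(W,s['tool_pos']+R.apply([x,0,-z])).round(1) for x,z in((95,32),(40,29),(0,29))])
hsv=cv2.cvtColor(W['pixels'],cv2.COLOR_BGR2HSV);red=((hsv[...,0]<8)|(hsv[...,0]>172))&(hsv[...,1]>150)&(hsv[...,2]>60)
for r in range(195,330,15):
  x=np.nonzero(red[r,200:320])[0]+200
  if len(x):print(r,x.min(),x.max(),x.mean().round(1))
a=cv2.imread('pics/w4.png');hs=cv2.cvtColor(a,cv2.COLOR_BGR2HSV);rd=((hs[...,0]<8)|(hs[...,0]>172))&(hs[...,1]>150)&(hs[...,2]>60)
for r in(195,210,225,240):
  x=np.nonzero(rd[int(r*1.5),300:480])[0]+300
  if len(x):print('before',r,(x.min()/1.5).round(1),(x.max()/1.5).round(1),(x.mean()/1.5).round(1))
"
```

```text
[array([258.2,  36. ]), array([258.3, 185.3]), array([258.3, 273.4])]
195 236 281 258.5
210 235 282 258.5
225 235 282 258.5
240 234 283 258.5
255 235 283 259.0
300 237 281 259.0
315 238 281 259.5
before 195 236.7 282.0 259.3
before 210 235.3 284.0 259.7
before 225 235.3 283.3 259.3
before 240 234.0 284.0 259.0
```

View pics/w5.png

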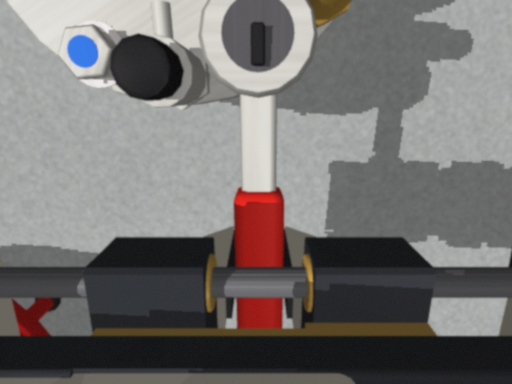

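The wrist view shows the wrench unmoved in the grip (handle centre still at column 258.5), with the black-capped valve at (147,68) and a blue-dotted bolt at (85,52). So the torque reading is trustworthy: about 1.0–1.07 N m, or oring about 0.05–0.06. I'll take one more small step for margin.

Request:
drive_tool --commands '[[[1,0,-0.23,0,0,0,0.025],[1,0.01,-0.47,0,0,0,0.05],[1,0.01,-0.47,0,0,0,0.05]]]'

```text
t: 21.38
tool_pos: [490.6, -45.4, 115.9]
ee_rot: [1.0, -0.003, -0.0, 0.001]
force: [-1.0, -7.9, 4.0]
gripper_width: 21.4
```

```bash
for i in 1 2 3 4; do python3 q.py; python3 -c "
from station import *
get_image('wrist')"; done
```

```text
t 21.38 z 115.9 yaw -0.31 tool F [-0.9  7.9 -4. ] Mz 0.27 Mbolt 1.02 off mm [ 0.6  -0.61] tilt [-0.0009 -0.0018]
t 21.43 z 115.9 yaw -0.25 tool F [-1.   8.6 -4.7] Mz 0.26 Mbolt 1.07 off mm [ 0.59 -0.62] tilt [-0.0009 -0.0019]
t 21.48 z 115.9 yaw -0.24 tool F [ 0.9  7.8 -4.2] Mz 0.3 Mbolt 1.04 off mm [ 0.58 -0.67] tilt [-0.0009 -0.0019]
t 21.53 z 115.9 yaw -0.24 tool F [-0.4  7.2 -4. ] Mz 0.26 Mbolt 0.95 off mm [ 0.57 -0.68] tilt [-0.0009 -0.0018]
```

Request:
drive_tool --commands '[[[1,0,-0.28,0,0,0,0.03],[1,0.02,-0.56,0,0,0,0.06],[1,0.03,-0.75,0,0,0,0.08],[1,0.03,-0.75,0,0,0,0.08]]]'

```text
t: 21.92
tool_pos: [490.9, -37.8, 115.8]
ee_rot: [0.999, -0.043, -0.001, 0.001]
force: [-0.2, -7.9, 3.6]
gripper_width: 21.3
```

```bash
for i in 1 2 3 4; do python3 q.py; python3 -c "
from station import *
get_image('wrist')"; done
```

```text
t 21.92 z 115.8 yaw -4.87 tool F [ 0.5  7.8 -3.6] Mz 0.28 Mbolt 1.03 off mm [ 0.65 -0.57] tilt [-0.0013 -0.0016]
t 21.97 z 115.8 yaw -4.83 tool F [ 0.3  7.4 -3.3] Mz 0.29 Mbolt 0.99 off mm [ 0.65 -0.62] tilt [-0.0013 -0.0017]
t 22.02 z 115.8 yaw -4.82 tool F [ 0.1  6.4 -4.3] Mz 0.3 Mbolt 0.9 off mm [ 0.63 -0.65] tilt [-0.0013 -0.0016]
t 22.07 z 115.8 yaw -4.82 tool F [ 1.1  6.8 -3.4] Mz 0.32 Mbolt 0.97 off mm [ 0.66 -0.63] tilt [-0.0014 -0.0016]
```

Torque has levelled at about 1.0 N m while the handle advanced. Before going any further I'll back off slightly to find out how elastic the drive is.

Request:
drive_tool --commands '[[[1,0,0.28,0,0,0,-0.03],[1,0,0.28,0,0,0,-0.03]]]'

```text
t: 22.28
tool_pos: [490.6, -41.0, 115.8]
ee_rot: [1.0, -0.026, -0.001, 0.001]
force: [-0.5, -6.5, 3.4]
gripper_width: 21.8
```

Request:
drive_tool --commands '[[[1,0,0.28,0,0,0,-0.03],[1,0,0.28,0,0,0,-0.03]]]'

```text
t: 22.45
tool_pos: [490.5, -43.8, 115.8]
ee_rot: [1.0, -0.012, -0.001, 0.001]
force: [-1.0, -6.2, 2.5]
gripper_width: 21.4
```

Request:
drive_tool --commands '[[[1,0,0.28,0,0,0,-0.03],[1,0,0.28,0,0,0,-0.03]]]'

```text
t: 22.62
tool_pos: [490.5, -46.6, 115.8]
ee_rot: [1.0, 0.003, -0.0, 0.001]
force: [-1.0, -5.0, 3.8]
gripper_width: 21.4
```

```bash
for i in 1 2; do python3 q.py; python3 -c "
from station import *
get_image('wrist')"; done
```

```text
t 22.62 z 115.8 yaw 0.39 tool F [-1.   5.  -3.8] Mz 0.19 Mbolt 0.66 off mm [ 0.69 -0.62] tilt [-0.0009 -0.0014]
t 22.67 z 115.8 yaw 0.32 tool F [-0.6  6.2 -3.4] Mz 0.22 Mbolt 0.81 off mm [ 0.73 -0.55] tilt [-0.0009 -0.0012]
```

Request:
drive_tool --commands '[[[1,0,0,0,0,0,0],[1,0,0,0,0,0,0],[1,0,0,0,0,0,0],[1,0,0,0,0,0,0],[1,0,0,0,0,0,0]]]'

```text
t: 23.13
tool_pos: [490.5, -46.3, 115.8]
ee_rot: [1.0, 0.003, -0.0, 0.001]
force: [-0.5, -7.0, 4.0]
gripper_width: 21.5
```

Request:
drive_tool --commands '[[[1,0,0,0,0,0,0],[1,0,0,0,0,0,0],[1,0,0,0,0,0,0],[1,0,0,0,0,0,0],[1,0,0,0,0,0,0]]]'

```text
t: 23.55
tool_pos: [490.5, -46.3, 115.8]
ee_rot: [1.0, 0.003, -0.0, 0.001]
force: [0.3, -6.4, 3.8]
gripper_width: 21.6
```

```bash
for i in 1 2 3; do python3 q.py; python3 -c "
from station import *
get_image('wrist')"; done; python3 -c "
from h import *
W=get_image('wrist');s=get_state();R=Ro.from_quat(s['ee_rot'])
hsv=cv2.cvtColor(W['pixels'],cv2.COLOR_BGR2HSV);red=((hsv[...,0]<8)|(hsv[...,0]>172))&(hsv[...,1]>150)&(hsv[...,2]>60)
for r in (195,240):
  x=np.nonzero(red[r,200:320])[0]+200;print(r,x.min(),x.max())
g=W['pixels'][:,:,1].astype(int)
for r in(120,150):print(r,[c for c in range(225,295) if abs(g[r,c+1]-g[r,c-1])>30])
"
```

```text
t 23.55 z 115.8 yaw 0.31 tool F [ 0.2  6.4 -3.8] Mz 0.19 Mbolt 0.8 off mm [ 0.72 -0.5 ] tilt [-0.0009 -0.0014]
t 23.6 z 115.8 yaw 0.31 tool F [-0.2  7.3 -3.3] Mz 0.2 Mbolt 0.89 off mm [ 0.7  -0.52] tilt [-0.0008 -0.0014]
t 23.65 z 115.8 yaw 0.31 tool F [-0.3  6.4 -3.1] Mz 0.17 Mbolt 0.78 off mm [ 0.71 -0.5 ] tilt [-0.0009 -0.0014]
195 236 281
240 234 283
120 [241, 272, 273, 274, 277]
150 [242, 271, 272, 273, 276]
```

The torque holds steady at about 0.82 N m after backing off 0.09 rad, so the drive is springy and nothing is creeping. The plateau readings averaged 1.0 N m (single readings up to 1.07), giving oring about 0.05–0.06, which is firm and well short of crushing. I'll stop here, unwind anticlockwise and lift off.

Request:
drive_tool --commands '[[[1,0.07,1.13,-0.03,0,0,-0.12],[1,0.27,2.23,-0.03,0,0,-0.24],[1,0.6,3.31,-0.05,0,0,-0.36],[1,1.06,4.34,-0.05,0,0,-0.48],[1,1.64,5.31,-0.05,0,0,-0.6]]]'

```text
t: 24.17
tool_pos: [507.1, -99.3, 116.1]
ee_rot: [0.954, 0.3, 0.0, -0.0]
force: [5.3, -2.9, -0.5]
gripper_width: 21.6
```

Request:
drive_tool --commands '[[[1,0,0,-0.1,0,0,0],[1,0,0,-0.4,0,0,0],[1,0,0,-0.8,0,0,0],[1,0,0,-1.3,0,0,0],[1,0,0,-1.9,0,0,0]]]'

```text
t: 24.58
tool_pos: [508.2, -96.6, 133.6]
ee_rot: [0.955, 0.296, 0.001, -0.002]
force: [19.9, 8.2, -17.9]
gripper_width: 21.5
```

Request:
drive_tool --commands '[[[1,0,0,-2,0,0,0],[1,0,0,-5,0,0,0],[1,0,0,-8,0,0,0],[1,0,0,-11,0,0,0],[1,0,0,-11.5,0,0,0]]]'

```text
t: 25.0
tool_pos: [507.3, -98.0, 253.7]
ee_rot: [0.955, 0.296, 0.001, 0.001]
force: [0.2, -0.9, -2.4]
gripper_width: 21.7
```

Request:
drive_tool --commands '[[[1,0,0,0,0,0,0],[1,0,0,0,0,0,0]]]'

```text
t: 25.17
tool_pos: [505.3, -97.5, 248.2]
ee_rot: [0.956, 0.295, -0.002, -0.002]
force: [-0.1, 0.0, -5.0]
gripper_width: 21.7
```

```bash
python3 -c "
from h import *
rel((503,-314,251),5.5)
W=get_image('wrist');s=get_state();R=Ro.from_quat(s['ee_rot']);D=get_image('side')
print('head pred',proj(W,s['tool_pos']+R.apply([95,0,-32])).round(1))
print('post', plane(D,(300+(545-400)/2,180+152/2),25).round(1))
cv2.imwrite('pics/w6.png',W['pixels'])
hsv=cv2.cvtColor(W['pixels'],cv2.COLOR_BGR2HSV);red=((hsv[...,0]<8)|(hsv[...,0]>172))&(hsv[...,1]>150)&(hsv[...,2]>60)
for r in (200,240):
  x=np.nonzero(red[r,200:320])[0]+200;print(r,x.min(),x.max())"
```

```text
t 25.17 tcp [505.3 -97.5 248.2] yaw 34.29 F [-0.1  0.  -5. ] M [-0.25  0.45 -0.01] w 21.7
shift cm [-12.39  17.76  -0.32] rv [-0.0034  0.0039  0.5025]
head pred [258.5  36.3]
post [ 594.9 -309.5   25. ]
200 236 282
240 234 283
```

View pics/w6.png

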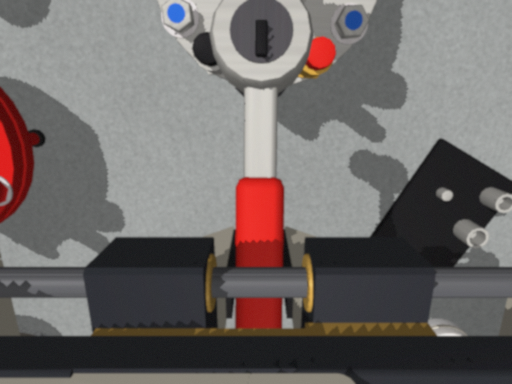

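The wrist view shows the ratchet free over the holder, but its head appears smaller (101 px vs 111 wide), so it pitched nose-down in the grip as it pulled off. I'll fit that pitch and locate the bare post at about (445,194).

```bash
python3 - <<'E'
from h import *
W=get_image("wrist");s=get_state();R=Ro.from_quat(s["ee_rot"]);T=np.array(s["tool_pos"])
for ph in np.arange(0,.25,.03):
    f=np.array([np.cos(ph),0,np.sin(ph)]);u=np.array([np.sin(ph),0,-np.cos(ph)]);y=np.array([0,1,0.]);g=np.array([0,0,-19.])
    P=lambda a,b,c:proj(W,T+R.apply(g+a*f+b*u+c*y)).round(1)
    t=np.linspace(0,2*np.pi,90);C=np.array([P(94.4+22*np.cos(k),11,22*np.sin(k)) for k in t])
    print(ph.round(2),"head bottom",C[:,1].max(),"cols",C[:,0].min(),C[:,0].max(),"red edge",P(35,10,0)[1])
g=W["pixels"][:,:,1].astype(int);r=W["pixels"][:,:,2].astype(int)
print("red col260 first row",[i for i in range(150,215) if r[i,260]-g[i,260]>80][:1])
print("post",plane(W,(445,194),25).round(1))
def lv(ph,G,yaw,n):
    a=np.radians(yaw);M=Ro.from_matrix(np.array([[np.cos(a),np.sin(a),0],[np.sin(a),-np.cos(a),0],[0,0,-1]]))*Ro.from_rotvec([0,ph,0])
    p=np.array(G)+M.apply([0,0,19]);print(n,"shift",(R.inv().apply(p-T)/10).round(2),"rv",(R.inv()*M).as_rotvec().round(3))
lv(.15,(503,-314,270),5.5,"ph.15")
E
```

```text
0.0 head bottom 102.0 cols 197.3 321.0 red edge 196.8
0.03 head bottom 101.1 cols 198.7 319.6 red edge 195.4
0.06 head bottom 100.4 cols 200.0 318.3 red edge 194.0
0.09 head bottom 99.9 cols 201.3 317.0 red edge 192.8
0.12 head bottom 99.6 cols 202.5 315.8 red edge 191.7
0.15 head bottom 99.4 cols 203.7 314.6 red edge 190.6
0.18 head bottom 99.5 cols 204.9 313.4 red edge 189.6
0.21 head bottom 99.7 cols 206.0 312.3 red edge 188.7
0.24 head bottom 100.0 cols 207.1 311.2 red edge 187.9
red col260 first row [178]
post [ 598.6 -302.9   25. ]
ph.15 shift [-12.12  17.89  -0.36] rv [-0.041  0.151  0.5  ]
```

```bash
python3 - <<'E'
from h import *
s=get_state();R=Ro.from_quat(s["ee_rot"]);T=np.array(s["tool_pos"]);print(T.round(1))
tiles=[]
for n in("scene","side"):
    im=get_image(n);hsv=cv2.cvtColor(im["pixels"],cv2.COLOR_BGR2HSV)
    red=(((hsv[...,0]<8)|(hsv[...,0]>172))&(hsv[...,1]>130)&(hsv[...,2]>50)).astype(np.uint8)
    k,lab,st,ce=cv2.connectedComponentsWithStats(red)
    c=proj(im,T+R.apply([-50,0,-19]));i=min([j for j in range(1,k) if st[j,4]>40],key=lambda j:np.linalg.norm(ce[j]-c))
    y,x=np.nonzero(lab==i);vx=cv2.fitLine(np.c_[x,y].astype(np.float32),cv2.DIST_L2,0,.01,.01).ravel()
    print(n,"n",len(x),"c",ce[i].round(1),"ang",np.degrees(np.arctan(vx[1]/vx[0])).round(1),"ext",x.min(),x.max(),y.min(),y.max())
    for ph in(0,.05,.1,.15,.2):
        f=np.array([np.cos(ph),0,np.sin(ph)]);a=proj(im,T+R.apply([0,0,-19]-20*f));b=proj(im,T+R.apply([0,0,-19]-85*f))
        print("  ",ph,a.round(1),b.round(1),np.degrees(np.arctan((b-a)[1]/(b-a)[0])).round(1))
    p=(c[0],c[1]);x0,y0=int(max(c[0]-50,0)),int(max(c[1]-50,0));tiles.append(cv2.resize(im["pixels"][y0:y0+100,x0:x0+133],(532,400))[:, :400])
cv2.imwrite("pics/t.png",np.hstack(tiles))
E
```

```text
[505.5 -97.6 248. ]
scene n 1041 c [237.6 136.8] ang 80.3 ext 223 253 105 162
   0 [258.4 156.8] [223.7 159.8] -4.9
   0.05 [258.4 156.4] [223.6 158. ] -2.7
   0.1 [258.4 156. ] [223.6 156.2] -0.4
   0.15 [258.5 155.5] [223.8 154.4] 1.8
   0.2 [258.5 155.1] [224.  152.6] 4.1
side n 264 c [302.6 158.8] ang -60.4 ext 293 311 143 172
   0 [304.4 158. ] [294.9 175.9] -62.1
   0.05 [304.4 157.7] [295.1 174.5] -61.0
   0.1 [304.5 157.4] [295.3 173.1] -59.8
   0.15 [304.5 157. ] [295.6 171.5] -58.4
   0.2 [304.6 156.7] [295.9 170. ] -56.8
```

View pics/t.png

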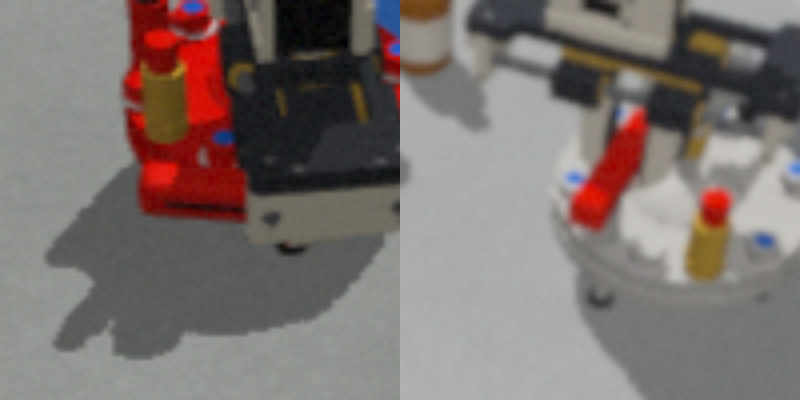

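The scene tile shows the handle tail end raised (bottom edge slope about +3.5°), so the pitch is about 0.15–0.18 rad. I'll carry the ratchet to the stand with the tool tilted 0.15 to level it.

Request:
drive_tool --commands '[[[1,-2.1,3.0,-0.1,0,0.025,0.08],[1,-4.5,6.6,-0.1,-0.01,0.055,0.18],[1,-6.9,10.2,-0.2,-0.02,0.085,0.28],[1,-9.3,13.8,-0.3,-0.03,0.12,0.39],[1,-11.7,17.3,-0.4,-0.04,0.15,0.5]]]'

```text
t: 25.83
tool_pos: [506.4, -303.0, 253.5]
ee_rot: [0.996, 0.045, 0.077, -0.003]
force: [0.9, 0.5, -3.0]
gripper_width: 21.6
```

Request:
drive_tool --commands '[[[1,0,0,0,0,0,0],[1,0,0,0,0,0,0],[1,0,0,0,0,0,0]]]'

```text
t: 26.08
tool_pos: [506.4, -301.0, 253.2]
ee_rot: [0.996, 0.047, 0.076, -0.004]
force: [0.0, 0.1, -3.8]
gripper_width: 21.9
```

```bash
cat > l.py <<'E'
from h import *
import sys
def lv(ph,G,yaw=5.5):
    s=get_state();R=Ro.from_quat(s["ee_rot"]);T=np.array(s["tool_pos"])
    a=np.radians(yaw);M=Ro.from_matrix(np.array([[np.cos(a),np.sin(a),0],[np.sin(a),-np.cos(a),0],[0,0,-1]]))*Ro.from_rotvec([0,ph,0])
    p=np.array(G)+M.apply([0,0,19]);print("t",round(s["t"],2),"F",np.round(s["force"],1),"G now",(T-R.apply([0,0,19])).round(1),"shift",(R.inv().apply(p-T)/10).round(2),"rv",(R.inv()*M).as_rotvec().round(3),"down",R.inv().apply([0,0,-1]).round(3))
lv(.15,(500.5,-314.2,110))
lv(.15,(500.5,-314.2,62))
E
python3 l.py
python3 - <<'E'
from h import *
W=get_image("wrist");s=get_state();R=Ro.from_quat(s["ee_rot"]);cv2.imwrite("pics/w7.png",W["pixels"])
# post/tool axis at stand
print("stand axis pix (597.5,-305.5,25):",proj(W,(597.5,-305.5,25)).round(1))
g=cv2.cvtColor(W["pixels"],cv2.COLOR_BGR2GRAY);c=cv2.HoughCircles(cv2.medianBlur(g,3)[:150],cv2.HOUGH_GRADIENT,1,200,param1=80,param2=20,minRadius=42,maxRadius=66);print(c)
for i in range(2):pass
E
```

```text
t 26.08 F [ 0.   0.1 -3.8] G now [ 503.5 -301.3  272. ] shift [-2.87  1.27 15.95] rv [-0.    -0.002 -0.001] down [-0.151  0.     0.988]
t 26.08 F [ 0.   0.1 -3.8] G now [ 503.5 -301.3  272. ] shift [-3.6   1.27 20.69] rv [-0.    -0.002 -0.001] down [-0.151  0.     0.988]
stand axis pix (597.5,-305.5,25): [269.9 114.5]
[[[259.5  29.5  48.5]
  [ 10.5  54.5  57.7]]]
```

Request:
drive_tool --commands '[[[1,-0.9,0.7,4,0,0,0],[1,-1.8,1.27,8,0,0,0],[1,-2.5,1.27,12,0,0,0],[1,-2.9,1.27,16,0,0,0],[1,-2.9,1.27,16,0,0,0]]]'

```text
t: 26.55
tool_pos: [500.4, -309.2, 83.6]
ee_rot: [0.996, 0.048, 0.071, -0.009]
force: [-2.4, 1.6, -7.3]
gripper_width: 21.8
```

Request:
drive_tool --commands '[[[1,0,0,0,0,0,0],[1,0,0,0,0,0,0],[1,0,0,0,0,0,0]]]'

```text
t: 26.8
tool_pos: [506.0, -315.4, 95.2]
ee_rot: [0.996, 0.048, 0.079, -0.001]
force: [0.8, -0.3, -3.3]
gripper_width: 21.6
```

```bash
cat > dirn.py <<'E'
from h import *
s=get_state();R=Ro.from_quat(s["ee_rot"]);T=np.array(s["tool_pos"]);N=[];E=[];I=[]
for n in("scene","side"):
    im=get_image(n);hsv=cv2.cvtColor(im["pixels"],cv2.COLOR_BGR2HSV)
    red=(((hsv[...,0]<8)|(hsv[...,0]>172))&(hsv[...,1]>130)&(hsv[...,2]>40)).astype(np.uint8)
    k,lab,st,ce=cv2.connectedComponentsWithStats(red);c=proj(im,T+R.apply([-50,0,-19]))
    i=min([j for j in range(1,k) if st[j,4]>40],key=lambda j:np.linalg.norm(ce[j]-c));y,x=np.nonzero(lab==i)
    (vx,vy,x0,y0)=cv2.fitLine(np.c_[x,y].astype(np.float32),cv2.DIST_L2,0,.01,.01).ravel()
    _,a=ray(im,(x0-15*vx,y0-15*vy));_,b=ray(im,(x0+15*vx,y0+15*vy));N.append(np.cross(a,b));E.append((x0,y0));I.append(im);print(n,len(x),ce[i].round(1))
d=np.cross(*N);d/=np.linalg.norm(d);d*=np.sign(d[0])
print("handle->head dir",d.round(3),"yaw",np.degrees(np.arctan2(d[1],d[0])).round(2),"pitch rad",np.arcsin(d[2]).round(3))
E
python3 dirn.py; python3 l.py
```

```text
scene 247 [224.9 295.7]
side 276 [341.3 265.6]
handle->head dir [ 0.673  0.267 -0.69 ] yaw 21.66 pitch rad -0.761
t 26.9 F [ 0.1  0.3 -4.2] G now [ 502.5 -315.5  113.5] shift [-0.25 -0.16  0.31] rv [ 0.005 -0.007  0.   ] down [-0.157 -0.005  0.988]
t 26.9 F [ 0.1  0.3 -4.2] G now [ 502.5 -315.5  113.5] shift [-1.   -0.18  5.05] rv [ 0.005 -0.007  0.   ] down [-0.157 -0.005  0.988]
```

Request:
drive_tool --commands '[[[1,-0.4,-0.1,1.5,0,0,0],[1,-0.6,-0.18,2.7,0,0,0],[1,-0.8,-0.18,3.5,0,0,0],[1,-0.9,-0.18,4.2,0,0,0],[1,-0.9,-0.18,4.2,0,0,0]]]'

```text
t: 27.32
tool_pos: [502.5, -314.0, 49.9]
ee_rot: [0.996, 0.047, 0.078, -0.002]
force: [0.6, 0.1, 2.2]
gripper_width: 21.2
```

Request:
drive_tool --commands '[[[1,0,0,0,0,0,0],[1,0,0,0,0,0,0],[1,0,0,0,0,0,0]]]'

```text
t: 27.57
tool_pos: [502.4, -313.8, 50.1]
ee_rot: [0.996, 0.047, 0.078, -0.002]
force: [0.5, -1.3, 1.2]
gripper_width: 21.7
```

```bash
python3 l.py
```

```text
t 27.57 F [ 0.5 -1.3  1.2] G now [ 499.5 -314.    68.8] shift [ 0.73  0.04 -4.05] rv [ 0.004 -0.006 -0.001] down [-0.155 -0.004  0.988]
t 27.57 F [ 0.5 -1.3  1.2] G now [ 499.5 -314.    68.8] shift [-0.02  0.02  0.69] rv [ 0.004 -0.006 -0.001] down [-0.155 -0.004  0.988]
```

```bash
python3 - <<'E'
from h import *
s=get_state();print("M",np.round(s["torque"],2),"F",np.round(s["force"],1))
W=get_image("wrist");cv2.imwrite("pics/w8.png",W["pixels"])
for n in("w2","w5","w6","w7","w8"):
    im=cv2.imread(f"pics/{n}.png");g=im[...,1].astype(int);r=im[...,2].astype(int)
    red=[i for i in range(150,230) if r[i,259]-g[i,259]>80][:1]
    c=cv2.HoughCircles(cv2.medianBlur(cv2.cvtColor(im[:150,190:330],cv2.COLOR_BGR2GRAY),3),cv2.HOUGH_GRADIENT,1,300,param1=80,param2=15,minRadius=44,maxRadius=66)
    row=120;e=np.abs(np.diff(cv2.GaussianBlur(im[row:row+1],(5,1),0)[0,225:295,1].astype(int)));
    hi=np.argsort(e)[-6:]+225
    print(n,"circle",None if c is None else c[0,0]+[190,0,0],"red row",red,"shank edges",sorted(hi.tolist()))
E
python3 -c "
import cv2,numpy as np
" 
```

```text
M [-0.24 -0.35 -0.12] F [ 0.5 -1.3  1.2]
w2 circle [261.5         38.5         57.59999847] red row [192] shank edges [240, 241, 242, 243, 277, 278]
w5 circle [257.5         35.5         55.29999924] red row [193] shank edges [241, 270, 271, 272, 273, 277]
w6 circle [262.5         30.5         49.90000153] red row [178] shank edges [244, 245, 272, 273, 274, 275]
w7 circle [259.5  29.5  48.5] red row [178] shank edges [237, 238, 241, 242, 243, 275]
w8 circle [257.5         31.5         49.59999847] red row [178] shank edges [241, 242, 243, 273, 274, 275]
```

The moment change and head size (49.6 vs 57.6 px) both say the nose is 20 mm low (pitch 0.21), resting on the base around the post. I'll add 0.06 rad of tilt and lower.

Request:
drive_tool --commands '[[[1,0.05,0.02,0.1,0,0.03,0],[1,0.1,0.02,0.3,0,0.06,0],[1,0.1,0.02,0.5,0,0.06,0],[1,0.1,0.02,0.7,0,0.06,0],[1,0.1,0.02,0.7,0,0.06,0]]]'

```text
t: 28.03
tool_pos: [502.8, -313.0, 43.1]
ee_rot: [0.993, 0.047, 0.106, -0.004]
force: [-7.4, 1.2, 9.6]
gripper_width: 21.5
```

```bash
python3 l.py; python3 -c "
from station import *;print(get_state()['torque'])"
```

```text
t 28.03 F [-7.4  1.2  9.6] G now [ 498.8 -313.4   61.7] shift [ 1.06  0.1  -4.69] rv [ 0.001 -0.062 -0.001] down [-0.211 -0.001  0.978]
t 28.03 F [-7.4  1.2  9.6] G now [ 498.8 -313.4   61.7] shift [0.04 0.1  0.  ] rv [ 0.001 -0.062 -0.001] down [-0.211 -0.001  0.978]
[0.32856427 0.61440729 0.21403479]
```

Nearly level and seated. Ease the contact by 1 mm and release.

Request:
drive_tool --commands '[[[1,0,0,-0.1,0,0,0],[1,0,0,-0.1,0,0,0],[3,0,0,-0.1,0,0,0],[5,0,0,-0.1,0,0,0],[5,0,0,-0.1,0,0,0]]]' --grip_force 10

```text
t: 28.45
tool_pos: [503.5, -313.0, 42.9]
ee_rot: [0.993, 0.047, 0.106, -0.004]
force: [-0.4, -0.3, 0.5]
gripper_width: 37.7
```

Request:
drive_tool --commands '[[[5,0,0,-0.1,0,0,0],[5,0,0,-0.1,0,0,0],[5,0,0,-0.1,0,0,0]]]'

```text
t: 28.7
tool_pos: [503.2, -313.1, 44.1]
ee_rot: [0.993, 0.047, 0.107, -0.004]
force: [-1.0, -0.1, -0.0]
gripper_width: 49.7
```

```bash
python3 l.py|head -1; python3 - <<'E'
from h import *
W=get_image("wrist");cv2.imwrite("pics/w9.png",W["pixels"])
k=1.5625;S=get_image("scene");cv2.imwrite("pics/s9.png",S["pixels"])
im=W["pixels"];c=cv2.HoughCircles(cv2.medianBlur(cv2.cvtColor(im[:150,190:330],cv2.COLOR_BGR2GRAY),3),cv2.HOUGH_GRADIENT,1,300,param1=80,param2=15,minRadius=44,maxRadius=66)
print("head circle",None if c is None else c[0,0]+[190,0,0])
for z in(66,72):
    print("pred at original pose",proj(W,(597.3,-305.2,z)).round(1))
a=cv2.imread("pics/scene0.png");x=slice(165,300);y=slice(270,340)
g=lambda p:p[y,x].astype(np.float32)
d=np.abs(g(a)-g(S["pixels"])).max(2);print("diff frac around head",(d[:, 80:]>40).mean().round(3),"all",(d>40).mean().round(3))
E
```

```text
t 28.7 F [-1.  -0.1 -0. ] G now [ 499.2 -313.4   62.7] shift [ 1.    0.09 -4.6 ] rv [ 0.002 -0.064 -0.001] down [-0.212 -0.002  0.977]
head circle [257.5         34.5         48.29999924]
pred at original pose [260.9  43.9]
pred at original pose [261.   38.5]
diff frac around head 0.023 all 0.247
```

Request:
drive_tool --commands '[[[5,0.4,0,-2,0,0,0],[5,1.1,0,-5,0,0,0],[5,1.9,0,-9,0,0,0],[5,2.8,0,-13,0,0,0],[5,3.6,0,-17,0,0,0]]]'

```text
t: 29.22
tool_pos: [501.9, -312.6, 219.6]
ee_rot: [0.993, 0.047, 0.106, -0.004]
force: [0.9, -1.0, -0.2]
gripper_width: 50.0
```

Request:
drive_tool --commands '[[[5,-3,0,-2,0,-0.1,0],[5,-6,0,-4,0,-0.2,0],[5,-8,0,-5,0,-0.21,0],[5,-8,0,-5,0,-0.21,0],[5,-8,0,-5,0,-0.21,0]]]'

```text
t: 29.63
tool_pos: [413.8, -321.3, 250.2]
ee_rot: [0.999, 0.047, 0.003, 0.001]
force: [1.0, 0.0, -0.9]
gripper_width: 49.8
```

```bash
python3 - <<'E'
from h import *
s=get_state();print(np.round(s["tool_pos"],1),s["gripper_width"],np.round(s["force"],1))
for n,bx in(("scene",(165,270,135,114)),("side",(300,220,110,90))):
    im=get_image(n)["pixels"];a=cv2.imread(f"pics/{n}0.png");cv2.imwrite(f"pics/{n}F.png",im);x,y,w,h=bx
    def rl(p):
        hsv=cv2.cvtColor(p[y:y+h,x:x+w],cv2.COLOR_BGR2HSV);m=((hsv[...,0]<8)|(hsv[...,0]>172))&(hsv[...,1]>150)&(hsv[...,2]>60)
        Y,X=np.nonzero(m);l=cv2.fitLine(np.c_[X,Y].astype(np.float32),cv2.DIST_L2,0,.01,.01).ravel();return len(X),(X.mean()+x).round(1),(Y.mean()+y).round(1),np.degrees(np.arctan(l[1]/l[0])).round(1)
    print(n,"red before/after",rl(a),rl(im),"diff",(np.abs(a[y:y+h,x:x+w].astype(int)-im[y:y+h,x:x+w]).max(2)>40).mean().round(3))
    for t in("bottle","beaker","socket_a_mid","ratchet_socket"):print(t,[(round(d["confidence"],2),np.round(d["position"]).tolist()) for d in silhouettes(n,t)[:2]])
E
```

```text
[ 413.8 -321.3  250.2] 49.779542991151935 [ 1.   0.  -0.9]
scene red before/after (772, np.float64(205.2), np.float64(303.1), np.float32(20.0)) (788, np.float64(205.8), np.float64(302.7), np.float32(19.3)) diff 0.015
bottle [(0.69, [383.0, 139.0]), (0.52, [224.0, 341.0])]
beaker [(0.58, [333.0, 138.0])]
socket_a_mid [(0.59, [266.0, 365.0])]
ratchet_socket [(0.94, [238.0, 312.0])]
side red before/after (531, np.float64(341.9), np.float64(272.6), np.float32(-37.6)) (531, np.float64(341.3), np.float64(272.3), np.float32(-38.1)) diff 0.187
bottle [(0.64, [252.0, 123.0])]
beaker [(0.47, [318.0, 158.0])]
socket_a_mid []
ratchet_socket [(0.83, [343.0, 274.0])]
```

```bash
python3 -c "
from station import *;print(job_done())"
```

```text
the job is handed in; nothing more can be done
None
```

I ran the slack bolt down in three clockwise ratchet strokes to the O-ring, put the ratchet back on its stand, let go and handed the job in at about 30 s. How far the O-ring is pulled up rests on the torque reading alone.

**Tightening**
- The torque about the bolt held at about 0.5 N m while the bolt ran down, then stepped up to 0.87 N m at the O-ring.
- I stopped at about 1.0 N m (single readings up to 1.07). By your figures that is oring about 0.05 to 0.06.
- **Disagreement:** the torque levelled off at about 1.0 N m while the handle swung on a further 0.27 rad. Backing off showed the drive to be springy, which accounts for much of that, but I could not measure the bolt's angle. A deeper pull-up is therefore not ruled out.

**Pressing and lifting off**
- The press on the bolt head, from the force readings, stayed at about 10 N or less.
- The socket bound as it came off the bolt, with about 28 N total at the wrist. That pitched the ratchet about 0.2 rad nose-down in the grip, so I tilted the tool to level it before setting it down.

**Last checks**
- **Ratchet:** it lies within about 1 pixel (about 1 to 2 mm) and 1° of its starting place in both fixed cameras, and the gripper is open and clear.
- **Bottle:** it is where it stood in the scene picture. The side view gave a position a few pixels off, at moderate confidence.
- **Beaker:** found only in the last pictures. I never measured it at the start, and the arm did not go near it.
- **Spare sockets:** one was found in place in the scene view, but the detector missed them in the side view. I did not check the second one separately.

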